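# Tip a nozzle out of its storage pan

## Task

One of the two pans in the rack holds a copper nozzle: lift that pan out by its red tab, set it down level on the middle of the black rubber mat and let go. Then take the pan again by its sides, not by the tab, hold its spout low over the green bin, tip it spout-down to 45 degrees and keep it there while the nozzle slides out into the bin. Bring the pan level again before you set it back down on the middle of the mat and let go; never tip it past 60 degrees, do not touch the nozzle with the gripper, and leave the other pan, the spray can and the tin where they are.

Things in the scene. Friction and masses are not known exactly. Their poses are not given: they have to be found in the camera images.
- pan: The aluminium pan with the nozzle in it: 136 long (x) x 42 wide (y) x 36 high, 0.18 to 0.33 kg, parallel sides, walls and floor 3 thick. Origin: centre of its underside; +x to the red tab, -x to the open spout, z up when level. Centre of mass when empty near x=+13. It stands 6 above the bench in one bay of the rack, too tight there to take by its sides.
- pan_tab: Upright red tab at the back end of that pan, fixed to it: 10 thick (pan x) x 30 wide (pan y), standing from 28 to 72 above the pan's underside, its middle at pan x=+63, y=0, z=50. The listed origin and axes are the same as the pan's own.
- pan_lip (a point): Middle of the lip of that pan's spout, at pan x=-68, y=0, z=24.5. The floor is flat from x=+65 to -18, then a 25 degree ramp rises to the lip, so nothing leaves near level. Floor and ramp are slippery: the nozzle slides out once the pan is tipped about 35 degrees.
- nozzle: Copper gas nozzle, 60 long, 22 in diameter, 0.05 kg, lying inside the pan along its length. Its axis is its own y; origin: middle of its length on its underside as first laid (11 from its axis).
- spare_pan: The other pan, empty and of the same shape and axes (red tab at +x), in the other bay of the rack. Leave it alone.
- rack: Fixed pan rack: dark base plate 150 (x) x 115 (y) x 6, with three yellow cheeks 105 long, 5 thick, to 46 above the bench, that make two bays 50 wide side by side (bay centres at y=+27.5 and y=-27.5, bays along x). Origin: centre of its underside; the pans stand in it with spouts to its -x.
- mat: Fixed black rubber mat 190 (x) x 110 (y) x 4. Origin: centre of its underside, on the bench.
- bin: Fixed green open-topped bin 150 (x) x 140 (y) x 50 high, walls 4. Origin: centre of its underside, on the bench.
- can: White spray can with a red cap, 65 in diameter, 208 tall, standing loose behind the work. Origin: centre of its underside. Leave it alone.
- tin: Blue tin with a white lid, 78 in diameter, 54 high, standing loose behind the work. Origin: centre of its underside. Leave it alone.
Mind the look-alikes: they are no part of the job. What is shaped like the pan but blue is not meant.

How it is judged:
By the outcome, as a careful person would: the job done as asked, in the order asked, and still so for the second after the job is handed in, with the robot touching nothing.
It also fails if it takes over 72 s, if anything falls off the work surface, if the arm or the gripper's body presses on something with over 40 N, if the wrist force passes 120 N, or if a joint passes its speed limit or range.

## Robot

A 6-joint arm with a two-finger parallel gripper is mounted at the origin on a cart in front of the work surface, level with it; the furniture and walls round the work are solid. World frame = base frame: x ahead of the robot, y to its left, z up, the work surface at z = 0. Lengths are in m, angles in rad, forces in N, time in s.
With the tool pointing down it reaches from about 0.325 to 0.75 m from the base axis. Payload 7.6 kg.
Tool frame: the origin (TCP) lies midway between the tips of the shut fingers; the grasp point (between the pads) lies 19 mm behind it; z points along the fingers, y is the line along which they close (so a half turn about z gives the same grasp; the last joint's range is limited). The gripper opens to 85 mm and grips with 20 to 120 N. Pads are 22 mm wide; open, the fingers measure 114 mm over their backs; the gripper's body (76 mm by 85 mm) begins 54 mm behind the grasp point. The pads swing forward as they close: fully open they stand 13 mm farther back than shut.
Start: joints at [-1.35, 0.052, 1.401, -0, 1.689, -0.07], TCP at [0.151, -0.503, 0.231] pointing down, gripper open.
Joint ranges: [-2.9, 2.9], [-0.91, 2.17], [0.12, 2.37], [-1.06, 4.2], [0.26, 2.73], [-2.93, 2.93]. Speed limits (rad/s): [2.57, 2.57, 3.01, 3.14, 3.14, 3.14].

## Interface

Orientations are given as a rotation vector (axis times angle).
In Python, from plant import manip gives the robot as it stands.
- The arm moves only by the tool play_rows, never from a script. Its argument "rows" is a list of rows, each an object of numbers: "dx", "dy", "dz": the shift along the tool's x, y, z in mm; "spin": the turn about the tool's z in rad; "hand": the opening, from 0 (shut) to 1 (fully open). In form: [{"dx": .., "dy": .., "dz": .., "spin": .., "hand": ..}, ...]. A call has 1 to 12 rows; each row shifts and turns the commanded pose from where the row before left it, along the tool's axes as they then stand; what a row does not reach is not made up. A row lasts 1/8 s, in which the tool goes at most 62.5 mm and 10.7 degrees, less where a joint would pass 70% of its speed; a pose out of reach is approached as far as the arm can. A call with a gripper value outside its range is refused whole. The fingers move at their own pace and stop on an object; the grip force is fixed at half the most. Time passes only in rows, so rows that do not move let the fingers close. It gives the time, the measured TCP pose, the force, the opening and the grip force at its end, in the units of the state.
- manip.get_state(): the state, without advancing time (a new reading comes with each control period).
- manip.get_image(name): name is "side" or "top"; returns a dict with "pixels" (400x640x3 uint8, blue, green, red), "range_z" (400x640 float32, m along the optical axis (not along the pixel's ray), 0 where there is no reading), "intrinsics" (3x3 intrinsics, pixels), "rvec" (rotation vector, rad) and "tvec" (3), from world to camera coordinates, as OpenCV has them. Camera axes: x right, y down, z forward; pixel columns grow to the right and rows downward; lengths in m; the calibration is good to about 2 mm. A picture is of the moment at which its call begins.
- manip.sign_off(): hands the job in; it is judged then, once.
The state is a dict: "clock": time; "joint_positions": joint angles; "qvel": joint speeds; "joint_efforts": joint torques, N m; "eef_pos": TCP position; "ee_rot": TCP orientation; "force": force on the tool from outside, world axes, zero at the start; "ft_torque": the same for the moment, N m; "width": finger opening in m; "grip_force": force on a finger pad.
Only numpy, scipy, OpenCV 4.12 (cv2) and the standard library are available. Lean on these libraries where they do the work, as an engineer would, in place of code of your own. Each camera call takes 0.05 s, during which the arm holds its last target. There are 200 camera calls.

## Working session

There is one attempt and no reset: what is moved stays moved. The work goes in short steps, Python scripts to look and compute and a tool call to move; the robot and the scene stay as the last step left them, time stands still between calls to the robot, and variables do not carry over. Pictures are saved under pics/ and viewed, at most 10 in all, crops included, and the job is handed in when it is done.

Besides the shell and the picture viewer there is one more tool, called after "Emit:" by a JSON object that holds its "method" and its "body". play_rows: Moves the arm, as the interface text tells. Its arguments: {"type":"object","properties":{"rows":{"type":"array","items":{"type":"object","properties":{"dx":{"type":"number"},"dy":{"type":"number"},"dz":{"type":"number"},"spin":{"type":"number"},"hand":{"type":"number"}}}}},"required":["rows"]}

```bash
ls; mkdir -p pics
cat > h.py <<'E'
import numpy as np, cv2
from plant import manip
def grab(n):
    d=manip.get_image(n); np.savez('/tmp/%s.npz'%n,**{k:np.asarray(v) for k,v in d.items()}); return d
def load(n): return np.load('/tmp/%s.npz'%n)
def w(d,u,v,z=None):
    R=cv2.Rodrigues(np.asarray(d['rvec'],float))[0]; t=np.asarray(d['tvec'],float).reshape(3)
    ray=np.linalg.inv(d['intrinsics'])@[u,v,1.]
    if z is None: p=ray*d['range_z'][int(v),int(u)]; return R.T@(p-t)
    c=-R.T@t; r=R.T@ray; return c+r*(z-c[2])/r[2]
E
python3 - <<'E'
from h import *
a=grab('top');cv2.imwrite('pics/top1.png',a['pixels'])
b=grab('side');cv2.imwrite('pics/side1.png',b['pixels'])
print(manip.get_state())
for d in(a,b):
    R=cv2.Rodrigues(np.array(d['rvec']))[0];print(-R.T@np.array(d['tvec']).reshape(3),R[2],d['intrinsics'])
E
```

```text
pics
{'clock': 0.1, 'joint_positions': array([-1.35029964e+00,  5.27463019e-02,  1.40157706e+00, -1.48494660e-05,
        1.68860600e+00, -7.02822851e-02]), 'qvel': array([-0.00067739, -0.00131787, -0.0035971 ,  0.00043401,  0.00057528,
       -0.00043275]), 'joint_efforts': array([ 1.13627502e-03, -3.82583356e+01, -3.60986209e+01, -4.53158373e-05,
        4.75661262e-03, -5.71121646e-06]), 'eef_pos': array([ 0.15048756, -0.50270247,  0.23059432]), 'ee_rot': array([-3.10713005e+00, -4.54951440e-01,  1.80578248e-04]), 'force': array([-0.09614594, -0.10630877, -0.6290729 ]), 'ft_torque': array([-0.01897492,  0.01564654,  0.04291726]), 'grip_force': 0.0, 'width': 0.08550345077416577}
[0.27550128 0.01962918 1.39252157] [ 0.18823943 -0.01965043 -0.98192656] [[520.86377591   0.         319.1680199 ]
 [  0.         520.86377591 202.33874   ]
 [  0.           0.           1.        ]]
[ 0.431906   -0.73009529  0.55300106] [ 0.09745429  0.81128768 -0.57646766] [[370.94071396   0.         327.45595371]
 [  0.         370.94071396 199.58883186]
 [  0.           0.           1.        ]]
```

View pics/top1.png

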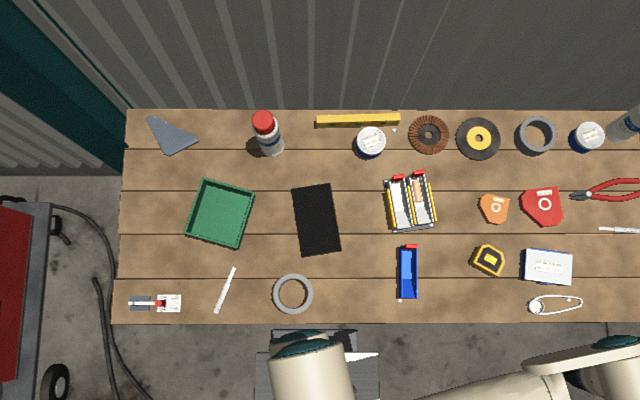

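View pics/side1.png

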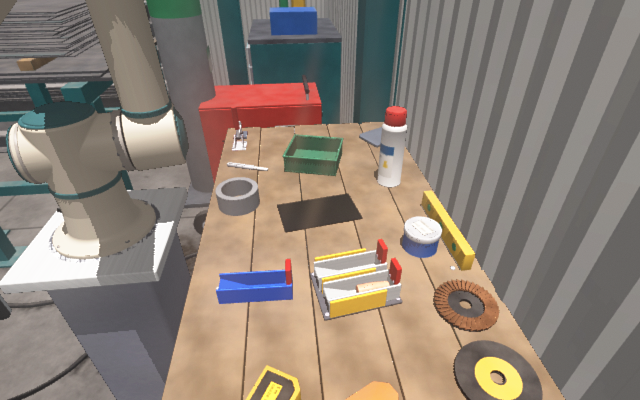

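The top view has world +x up and +y left. Candidates with a red tab are the rack's left pan (397,178), which looks empty, the rack's right pan (419,174), which has a copper thing at about (417,190), and a blue look-alike at (408,272) on the bench. The mat is at (316,219), the bin at (220,213), the can at (268,135) and the tin at (371,141). I choose the right-hand pan and check it in a close crop.

Run:
```python
from h import *
a=load('top');p=a['pixels']
c1=cv2.resize(p[160:240,375:445],None,fx=7,fy=7,interpolation=cv2.INTER_CUBIC)
cv2.imwrite('pics/c1.png',c1)
c2=cv2.resize(p[165:265,180:350],None,fx=4.5,fy=4.5,interpolation=cv2.INTER_CUBIC)
cv2.imwrite('pics/c2.png',c2)
# red tabs
hsv=cv2.cvtColor(p,cv2.COLOR_BGR2HSV)
m=(((hsv[...,0]<8)|(hsv[...,0]>172))&(hsv[...,1]>150)&(hsv[...,2]>80)).astype(np.uint8)
m[:160]=0;m[:,450:]=0;m[:,:370]=0
n,l,s,c=cv2.connectedComponentsWithStats(m)
for i in range(1,n):
  if s[i,4]>8:
    vs,us=np.where(l==i); P=np.array([w(a,u,v) for u,v in zip(us,vs)]); t=P[P[:,2]>P[:,2].max()-.008]
    print(s[i],c[i],P.max(0).round(4),P.min(0).round(4),'top',t.mean(0).round(4),t.min(0).round(4),t.max(0).round(4))
# mat, bin rects
dark=(p.max(2)<45).astype(np.uint8);dark[:175]=0;dark[265:]=0;dark[:,:280]=0;dark[:,350:]=0
cs=max(cv2.findContours(dark,0,2)[0],key=cv2.contourArea)
q=np.array([w(a,*x[0],.004)[:2] for x in cs],np.float32);print('mat',cv2.minAreaRect(q))
g=((hsv[...,0]>55)&(hsv[...,0]<90)&(hsv[...,1]>90)).astype(np.uint8);g[:170]=0;g[260:]=0;g[:,:175]=0;g[:,265:]=0
vs,us=np.where(g);P=np.array([w(a,u,v) for u,v in zip(us,vs)]);print('binz',np.percentile(P[:,2],[1,10,50,90,99]))
r=P[(P[:,2]>.04)&(P[:,2]<.06)]
print('bin',cv2.minAreaRect(r[:,:2].astype(np.float32)))
```

```text
[413 170  12   5  44] [418.61363636 171.86363636] [0.635  0.0196 1.3925] [ 0.2755 -0.2822 -0.0062] top [0.2755 0.0196 1.3925] [0.2755 0.0196 1.3925] [0.2755 0.0196 1.3925]
[393 174  12   6  49] [398.32653061 176.3877551 ] [ 0.6223 -0.1992  0.0821] [ 0.5905 -0.2319 -0.0011] top [ 0.5968 -0.2121  0.0773] [ 0.5913 -0.2282  0.0747] [ 0.6006 -0.1992  0.0821]
[405 244  13   5  50] [411.02 245.88] [ 0.4214 -0.2275  0.0756] [ 0.411  -0.2566  0.0553] top [ 0.4167 -0.2421  0.0719] [ 0.4123 -0.2566  0.0682] [ 0.4207 -0.228   0.0756]
mat ((0.49561968445777893, 0.0022502169013023376), (0.18614232540130615, 0.10744011402130127), 9.359391212463379)
binz [-0.0036583  -0.00029341  0.00450648  0.05061984  0.05656182]
bin ((0.5066144466400146, 0.25331252813339233), (0.14719922840595245, 0.15461745858192444), 74.09563446044922)
```

View pics/c1.png

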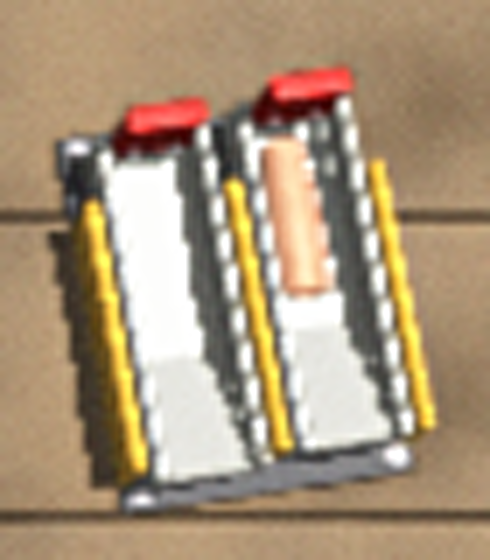

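View pics/c2.png

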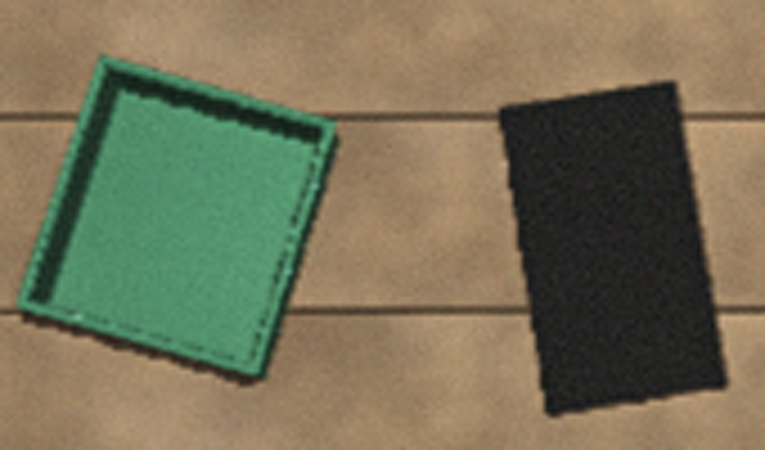

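The crop shows the copper nozzle in the right-hand pan, with its tab's top face centred near full-image (418.9,171.5). The left pan is empty. The rack's cheek tops and the mat and bin outlines are clear. Next I work out the poses.

Run:
```python
from h import *
a=load('top')
f=lambda x,y,s,o,z: w(a,o[0]+x/s-.5,o[1]+y/s-.5,z)
o=(375,160)
for n,pts,z in [('cheekR',[(379,162),(428,430)],.046),('cheekM',[(233,182),(283,450)],.046),('cheekL',[(93,203),(140,470)],.046),('tabtop',[(272,76),(351,69),(351,94),(274,101),(311,85)],.078),('sparetab',[(130,106),(206,100),(167,116)],.078),('nozzle',[(282,140),(308,292)],.025)]:
    P=np.array([f(x,y,7,o,z) for x,y in pts]); print(n,P.round(4).tolist(),np.degrees(np.arctan2(*(P[0]-P[1])[[1,0]])).round(1))
o=(180,165)
P=np.array([f(x,y,4.5,o,.004) for x,y in[(500,108),(676,83),(727,383),(549,414)]]);print('mat',P.round(4).tolist(),P.mean(0));print([np.linalg.norm(P[i]-P[i-1]).round(4) for i in range(4)],[np.degrees(np.arctan2(*(P[i]-P[i-1])[[1,0]])).round(1) for i in range(4)])
P=np.array([f(x,y,4.5,o,.05) for x,y in[(103,56),(337,122),(262,380),(20,303)]]);print('bin',P.round(4).tolist(),P.mean(0));print([np.linalg.norm(P[i]-P[i-1]).round(4) for i in range(4)],[np.degrees(np.arctan2(*(P[i]-P[i-1])[[1,0]])).round(1) for i in range(4)])
```

```text
cheekR [[0.587, -0.2991, 0.046], [0.4838, -0.3131, 0.046]] 7.7
cheekM [[0.5791, -0.2431, 0.046], [0.4763, -0.2582, 0.046]] 8.3
cheekL [[0.571, -0.1896, 0.046], [0.4688, -0.2042, 0.046]] 8.2
tabtop [[0.6124, -0.2529, 0.078], [0.6152, -0.2826, 0.078], [0.6056, -0.2822, 0.078], [0.6028, -0.2533, 0.078], [0.609, -0.2674, 0.078]] 95.2
sparetab [[0.6009, -0.1994, 0.078], [0.6032, -0.2279, 0.078], [0.5971, -0.2131, 0.078]] 94.7
nozzle [[0.6005, -0.2668, 0.025], [0.5407, -0.2745, 0.025]] 7.3
mat [[0.5801, 0.0695, 0.004], [0.5957, -0.0372, 0.004], [0.4131, -0.0661, 0.004], [0.395, 0.0394, 0.004]] [0.49598602 0.00140329 0.004     ]
[np.float64(0.1875), np.float64(0.1079), np.float64(0.1848), np.float64(0.1071)] [np.float64(9.2), np.float64(-81.7), np.float64(-171.0), np.float64(99.7)]
bin [[0.6012, 0.3006, 0.05], [0.5616, 0.163, 0.05], [0.4108, 0.2028, 0.05], [0.4554, 0.3425, 0.05]] [0.50724522 0.25223741 0.05      ]
[np.float64(0.1517), np.float64(0.1432), np.float64(0.156), np.float64(0.1466)] [np.float64(-16.0), np.float64(-106.0), np.float64(165.2), np.float64(72.3)]
```

Emit:
{"method": "play_rows", "body": {"rows": [{"dy": 60}, {"dy": 60}, {"dy": 60}, {"dy": 60}, {"dy": 60}, {"dy": 60}]}}

```text
invalid input at $.rows[0]: expected keys dx, dy, dz, spin, hand
```

Emit:
{"method": "play_rows", "body": {"rows": [{"dx": 0, "dy": 60, "dz": 0, "spin": 0, "hand": 1}, {"dx": 0, "dy": 60, "dz": 0, "spin": 0, "hand": 1}, {"dx": 0, "dy": 60, "dz": 0, "spin": 0, "hand": 1}, {"dx": 0, "dy": 60, "dz": 0, "spin": 0, "hand": 1}, {"dx": 0, "dy": 60, "dz": 0, "spin": 0, "hand": 1}]}}

```text
clock: 0.72
eef_pos: [0.2259, -0.7557, 0.2289]
ee_rot: [3.101, 0.454, 0.002]
force: [0.0, 0.2, 1.5]
width: 0.0855
grip_force: 0.0
```

Emit:
{"method": "play_rows", "body": {"rows": [{"dx": 0, "dy": 40, "dz": 0, "spin": 0, "hand": 1}, {"dx": 0, "dy": 40, "dz": 0, "spin": 0, "hand": 1}, {"dx": 0, "dy": 0, "dz": 0, "spin": 0, "hand": 1}]}}

```text
clock: 1.1
eef_pos: [0.2332, -0.7799, 0.2116]
ee_rot: [3.061, 0.448, 0.011]
force: [-1.4, 0.0, 1.6]
width: 0.0856
grip_force: 0.0
```

Emit:
{"method": "play_rows", "body": {"rows": [{"dx": 0, "dy": 60, "dz": 0, "spin": 0, "hand": 1}, {"dx": 0, "dy": 60, "dz": 0, "spin": 0, "hand": 1}, {"dx": 0, "dy": 0, "dz": 0, "spin": 0, "hand": 1}]}}

```text
clock: 1.48
eef_pos: [0.2411, -0.8063, 0.1911]
ee_rot: [2.991, 0.438, 0.026]
force: [0.5, 0.0, 0.3]
width: 0.086
grip_force: 0.0
```

```bash
python3 -c "
from h import *
s=manip.get_state();print(s['joint_positions'],s['eef_pos'],s['ee_rot'])"
```

```text
[-1.32588021  1.05918771  0.12186052  0.00553812  1.84055995 -0.04410704] [ 0.24110294 -0.80631704  0.19111288] [2.99072819 0.43797253 0.02609124]
```

Emit:
{"method": "play_rows", "body": {"rows": [{"dx": 0, "dy": -60, "dz": 0, "spin": 0, "hand": 1}, {"dx": 0, "dy": -60, "dz": 0, "spin": 0, "hand": 1}, {"dx": 0, "dy": -60, "dz": 0, "spin": 0, "hand": 1}, {"dx": 0, "dy": 0, "dz": 0, "spin": 0, "hand": 1}]}}

```text
clock: 1.98
eef_pos: [0.2051, -0.6868, 0.1767]
ee_rot: [3.001, 0.44, 0.025]
force: [0.3, -0.5, -0.2]
width: 0.0855
grip_force: 0.0
```

Driving the tool against the reach limit leaves a lasting tilt, now about 6°. That is useful: with the tool leaning 22.5°, a half-turn spin tips a level-gripped pan by 45° and can be reversed. I'll test whether the inner limit gives the opposite lean.

Emit:
{"method": "play_rows", "body": {"rows": [{"dx": 0, "dy": -60, "dz": -20, "spin": 0, "hand": 1}, {"dx": 0, "dy": -60, "dz": -20, "spin": 0, "hand": 1}, {"dx": 0, "dy": -60, "dz": -10, "spin": 0, "hand": 1}, {"dx": 0, "dy": -60, "dz": -10, "spin": 0, "hand": 1}, {"dx": 0, "dy": -60, "dz": 0, "spin": 0, "hand": 1}, {"dx": 0, "dy": -60, "dz": 0, "spin": 0, "hand": 1}, {"dx": 0, "dy": -60, "dz": 0, "spin": 0, "hand": 1}, {"dx": 0, "dy": 0, "dz": 0, "spin": 0, "hand": 1}]}}

```text
clock: 2.98
eef_pos: [0.085, -0.2869, 0.1931]
ee_rot: [2.981, 0.436, 0.026]
force: [-0.7, -0.8, 1.0]
width: 0.0857
grip_force: 0.0
```

```bash
cat >> h.py <<'E'
def st():
    s=manip.get_state(); R=cv2.Rodrigues(s['ee_rot'])[0]; z=R[:,2]
    print('q',s['joint_positions'].round(3),'p',s['eef_pos'].round(4),'r',np.hypot(*s['eef_pos'][:2]).round(3),'lean %.2f lean_az %.1f yaw_y %.1f yaw_x %.1f'%(np.degrees(np.arccos(-z[2])),np.degrees(np.arctan2(-z[1],-z[0])),np.degrees(np.arctan2(R[1,1],R[0,1])),np.degrees(np.arctan2(R[1,0],R[0,0]))),'w',round(s['width'],4),'f',s['force'].round(1),'g',round(s['grip_force'],1),'t',s['clock'])
    return s,R
def go(R,p,tgt):  # mm shift in tool axes
    return (R.T@(np.asarray(tgt)-p)*1000).round(1)
E
python3 -c "
from h import *
st()"
```

```text
q [-1.422 -0.776  2.111  0.017  1.678 -0.139] p [ 0.085  -0.2869  0.1931] r 0.299 lean 7.47 lean_az 105.8 yaw_y -73.3 yaw_x 16.6 w 0.0857 f [-0.7 -0.8  1. ] g 0.0 t 2.975
```

Emit:
{"method": "play_rows", "body": {"rows": [{"dx": 0, "dy": -40, "dz": 0, "spin": 0, "hand": 1}, {"dx": 0, "dy": -40, "dz": 0, "spin": 0, "hand": 1}, {"dx": 0, "dy": 0, "dz": 0, "spin": 0, "hand": 1}]}}

```text
clock: 3.35
eef_pos: [0.0729, -0.2472, 0.1842]
ee_rot: [3.016, 0.442, 0.02]
force: [-0.5, -1.0, -0.0]
width: 0.0854
grip_force: 0.0
```

```bash
python3 -c "
from h import *
st()"
```

```text
q [-1.444 -0.906  2.188  0.015  1.765 -0.161] p [ 0.0729 -0.2472  0.1842] r 0.258 lean 5.41 lean_az 106.4 yaw_y -73.3 yaw_x 16.7 w 0.0854 f [-0.5 -1.  -0. ] g 0.0 t 3.35
```

Run:
```python
from h import *
from scipy.optimize import least_squares
Q=np.array([[.0527,1.4016,1.6886],[1.05919,.12186,1.84056],[-.776,2.111,1.678],[-.906,2.188,1.765]])
X=np.array([[.52475,.23059],[.84159,.19111],[.2992,.1931],[.2577,.1842]])
def fk(p,q):
    r0,h,L1,L2,a,T=p; s1=q[...,0];s2=s1+q[...,1];s3=s2+q[...,2]
    return np.stack([r0+L1*np.sin(s1)+L2*np.sin(s2)+a*np.cos(s2)+T*np.sin(s3),h+L1*np.cos(s1)+L2*np.cos(s2)-a*np.sin(s2)+T*np.cos(s3)],-1)
f=lambda p:np.r_[(fk(p,Q)-X).ravel()*1000,(p-[0,.3,.4,.4,0,.25])*.3]
s=least_squares(f,[0,.3,.4,.4,0,.25]);print(s.x.round(4),f(s.x).round(1))
np.save('/tmp/arm.npy',s.x)
a=load('top')
for u,v in[(300,112),(300,105),(300,90),(300,60),(320,120),(264,120),(371,140)]: print(u,v,w(a,u,v).round(3))
```

```text
[0.0043 0.2136 0.3515 0.4934 0.1054 0.2868] [-0.  -0.   0.  -0.1  0.  -0.2 -0.   0.3  0.  -0.  -0.   0.   0.   0. ]
300 112 [ 0.802  0.045 -0.002]
300 105 [0.811 0.044 0.028]
300 90 [0.809 0.042 0.137]
300 60 [0.809 0.04  0.304]
320 120 [ 0.762 -0.01   0.045]
264 120 [0.703 0.127 0.207]
371 140 [ 0.703 -0.147  0.053]
```

```bash
cat > sim.py <<'E'
import numpy as np
from scipy.optimize import least_squares
P=np.load('/tmp/arm.npy')
def fk(q):
    r0,h,L1,L2,a,T=P; s1=q[0];s2=s1+q[1];s3=s2+q[2]
    return np.array([r0+L1*np.sin(s1)+L2*np.sin(s2)+a*np.cos(s2)+T*np.sin(s3),h+L1*np.cos(s1)+L2*np.cos(s2)-a*np.sin(s2)+T*np.cos(s3),s3])
lo=[-.91,.12,.26];hi=[2.17,2.37,2.73]
def row(q,out,up,w):  # shift in tool axes: out=along tool radial axis, up=-tool z
    x=fk(q); c,s=np.sin(x[2]-np.pi/2),np.cos(x[2]-np.pi/2)
    zt=np.array([np.sin(x[2]),np.cos(x[2])]); yt=np.array([-np.cos(x[2]),np.sin(x[2])])
    t=x[:2]+out*yt-up*zt
    f=lambda q:np.r_[(fk(q)[:2]-t),w*(fk(q)[2]-x[2])]
    return least_squares(f,np.clip(q,np.add(lo,1e-6),np.subtract(hi,1e-6)),bounds=(lo,hi)).x
def run(q,seq,w,v=1):
    for o,u in seq:
        q=row(q,o,u,w)
    x=fk(q)
    if v: print(q.round(3),x[:2].round(4),'lean(+radial)',np.degrees(x[2]-np.pi).round(2))
    return q
def toz(q,tgt,w):
    f=lambda q:fk(q)-tgt
    return least_squares(f,np.clip(q,np.add(lo,1e-3),np.subtract(hi,1e-3)),bounds=(lo,hi)).x
E
python3 - <<'E'
from sim import *
for w in (.1,.2,.3,.5,1):
    print('w',w)
    q=run(np.array([.0527,1.4016,1.6886]),[(.06,0)]*5,w)
    q=run(q,[(.04,0)]*2,w); q=run(q,[(.06,0)]*2,w)
    q=np.array([-.776,2.111,1.678]); run(q,[(-.04,0)]*2,w)
E
```

```text
w 0.1
[1.012 0.12  1.913] [0.8214 0.2289] lean(+radial) -5.54
[1.019 0.12  1.66 ] [0.8922 0.2385] lean(+radial) -19.62
[1.03  0.12  1.274] [0.9877 0.2842] lean(+radial) -41.14
[-0.91   2.189  1.88 ] [0.2248 0.1839] lean(+radial) 0.95
w 0.2
[1.014 0.12  1.936] [0.8149 0.2265] lean(+radial) -4.08
[1.025 0.12  1.742] [0.8699 0.2268] lean(+radial) -14.62
[1.032 0.12  1.454] [0.9461 0.2517] lean(+radial) -30.7
[-0.91   2.187  1.845] [0.235  0.1846] lean(+radial) -1.1
w 0.3
[1.016 0.12  1.956] [0.8092 0.2243] lean(+radial) -2.81
[1.031 0.12  1.813] [0.8501 0.2168] lean(+radial) -10.18
[1.043 0.12  1.603] [0.908  0.2232] lean(+radial) -21.56
[-0.91   2.187  1.814] [0.2441 0.1851] lean(+radial) -2.92
w 0.5
[1.019 0.12  1.979] [0.8028 0.222 ] lean(+radial) -1.38
[1.041 0.12  1.892] [0.8276 0.2057] lean(+radial) -5.09
[1.063 0.12  1.769] [0.8623 0.1916] lean(+radial) -10.86
[-0.91   2.187  1.776] [0.2548 0.1858] lean(+radial) -5.06
w 1
[1.021 0.12  1.994] [0.7983 0.2204] lean(+radial) -0.36
[1.049 0.12  1.947] [0.8117 0.1982] lean(+radial) -1.46
[1.084 0.12  1.882] [0.8292 0.1704] lean(+radial) -3.17
[-0.91   2.187  1.748] [0.2628 0.1863] lean(+radial) -6.66
```

Run:
```python
from sim import *
w=.6
res=[]
for lean0 in (-5.4,0,):
  for r in np.arange(.26,.66,.08):
    for z in np.arange(.15,.95,.1):
      q=toz(np.array([-.3,1.6,1.8]),[r,z,np.pi+np.radians(lean0)],w)
      e=fk(q)-[r,z,np.pi+np.radians(lean0)]
      if abs(e).max()>.003: continue
      for k in range(8):
        a=k*np.pi/4
        o,u=.06*np.cos(a),.06*np.sin(a)
        qq=q
        for n in range(1,13):
            qq=row(qq,o,u,w);x=fk(qq)
            if x[0]<.22 or x[0]>.66 or x[1]<.1: break
            L=np.degrees(x[2]-np.pi)
            res.append((lean0,round(r,2),round(z,2),k*45,n,L-lean0,*x[:2].round(3),qq.round(2)))
res=[x for x in res]
for s in(1,-1):
    print('sign',s)
    for x in sorted(res,key=lambda x:-s*x[5])[:200:8]: print(x)
```

```text
sign 1
(-5.4, np.float64(0.26), np.float64(0.35), 225, 5, np.float64(7.426072788457105), np.float64(0.221), np.float64(0.152), array([-0.91,  2.25,  1.84]))
(-5.4, np.float64(0.58), np.float64(0.15), 180, 8, np.float64(5.739152859687885), np.float64(0.228), np.float64(0.101), array([-0.91,  2.35,  1.7 ]))
(-5.4, np.float64(0.26), np.float64(0.25), 225, 3, np.float64(4.300603251034347), np.float64(0.236), np.float64(0.117), array([-0.91,  2.32,  1.71]))
(-5.4, np.float64(0.34), np.float64(0.15), 180, 3, np.float64(3.6184544189713668), np.float64(0.24), np.float64(0.133), array([-0.91,  2.29,  1.73]))
(-5.4, np.float64(0.34), np.float64(0.35), 225, 4, np.float64(2.65941104562295), np.float64(0.244), np.float64(0.171), array([-0.91,  2.21,  1.79]))
(-5.4, np.float64(0.34), np.float64(0.45), 225, 4, np.float64(2.0024821360743585), np.float64(0.23), np.float64(0.277), array([-0.91,  2.  ,  1.99]))
(-5.4, np.float64(0.58), np.float64(0.15), 180, 6, np.float64(1.3253961361639357), np.float64(0.251), np.float64(0.114), array([-0.91,  2.33,  1.65]))
(-5.4, np.float64(0.42), np.float64(0.35), 
[... 5660 characters left out ...]
64(0.55), 90, 9, np.float64(-11.784513991295805), np.float64(0.297), np.float64(0.745), array([0.09, 0.12, 2.73]))
(0, np.float64(0.26), np.float64(0.45), 90, 9, np.float64(-11.20125495821656), np.float64(0.251), np.float64(0.743), array([-0.05,  0.27,  2.73]))
(-5.4, np.float64(0.26), np.float64(0.65), 45, 9, np.float64(-10.88506267975509), np.float64(0.424), np.float64(0.712), array([0.22, 0.12, 2.52]))
(0, np.float64(0.5), np.float64(0.45), 90, 11, np.float64(-10.630722677822721), np.float64(0.308), np.float64(0.739), array([0.11, 0.12, 2.73]))
(-5.4, np.float64(0.42), np.float64(0.65), 45, 7, np.float64(-10.566824381484416), np.float64(0.49), np.float64(0.678), array([0.31, 0.12, 2.44]))
```

Run:
```python
from sim import *
w=.6
q0=np.array([-.906,2.188,1.765])
for o,u in [(-.06,0),(-.042,-.042),(-.042,.042),(-.06,-.02),(-.055,.025)]:
    print(o,u)
    for n in(1,2,3,4): run(q0,[(o,u)]*n,w)
```

```text
-0.06 0
[-0.91   2.192  1.803] [0.2459 0.1826] lean(+radial) -3.23
[-0.91   2.19   1.844] [0.2347 0.1831] lean(+radial) -1.0
[-0.91   2.184  1.889] [0.2233 0.1863] lean(+radial) 1.21
[-0.91   2.173  1.938] [0.2118 0.1923] lean(+radial) 3.41
-0.042 -0.042
[-0.91   2.28   1.702] [0.2512 0.1384] lean(+radial) -3.99
[-0.91   2.37   1.636] [0.242  0.0927] lean(+radial) -2.64
[-0.835  2.37   1.595] [0.244  0.0753] lean(+radial) -0.7
[-0.752  2.37   1.545] [0.2458 0.0551] lean(+radial) 1.25
-0.042 0.042
[-0.91   2.102  1.881] [0.2439 0.2278] lean(+radial) -3.95
[-0.91   2.007  1.998] [0.2271 0.2743] lean(+radial) -2.65
[-0.91   1.905  2.119] [0.206  0.3231] lean(+radial) -1.6
[-0.91   1.797  2.24 ] [0.1799 0.3726] lean(+radial) -0.82
-0.06 -0.02
[-0.91   2.236  1.759] [0.2473 0.1606] lean(+radial) -3.25
[-0.91   2.282  1.751] [0.2366 0.1366] lean(+radial) -1.06
[-0.91   2.33   1.741] [0.2248 0.1126] lean(+radial) 1.12
[-0.91   2.37   1.739] [0.2122 0.0929] lean(+radial) 3.31
-0.055 0.025
[-0.91   2.137  1.854] [0.244 0.21 ] lean(+radial) -3.43
[-0.91   2.077  1.949] [0.2294 0.2399] lean(+radial) -1.51
[-0.91   2.007  2.049] [0.2126 0.2739] lean(+radial) 0.26
[-0.91   1.929  2.155] [0.1929 0.3116] lean(+radial) 1.85
```

Emit:
{"method": "play_rows", "body": {"rows": [{"dx": 0, "dy": -60, "dz": 0, "spin": 0, "hand": 1}, {"dx": 0, "dy": -60, "dz": 0, "spin": 0, "hand": 1}, {"dx": 0, "dy": 0, "dz": 0, "spin": 0, "hand": 1}]}}

```text
clock: 3.72
eef_pos: [0.0662, -0.2268, 0.181]
ee_rot: [3.09, 0.453, 0.005]
force: [0.3, 0.4, 0.0]
width: 0.0855
grip_force: 0.0
```

```bash
python3 -c "
from h import *
st()"
```

```text
q [-1.448 -0.907  2.193  0.004  1.838 -0.167] p [ 0.0662 -0.2268  0.181 ] r 0.236 lean 1.05 lean_az 107.7 yaw_y -73.3 yaw_x 16.7 w 0.0855 f [0.3 0.4 0. ] g 0.0 t 3.725
```

Emit:
{"method": "play_rows", "body": {"rows": [{"dx": 0, "dy": -28, "dz": 0, "spin": 0, "hand": 1}, {"dx": 51, "dy": 20, "dz": -3, "spin": 0, "hand": 1}, {"dx": 51, "dy": 20, "dz": -3, "spin": 0, "hand": 1}, {"dx": 51, "dy": 20, "dz": -3, "spin": 0, "hand": 1}, {"dx": 51, "dy": 20, "dz": -3, "spin": 0, "hand": 1}, {"dx": 51, "dy": 20, "dz": -3, "spin": 0, "hand": 1}, {"dx": 51, "dy": 20, "dz": -3, "spin": 0, "hand": 1}, {"dx": 51, "dy": 20, "dz": -3, "spin": 0, "hand": 1}, {"dx": 51, "dy": 20, "dz": -3, "spin": 0, "hand": 1}, {"dx": 51, "dy": 20, "dz": -3, "spin": 0, "hand": 1}, {"dx": 51, "dy": 20, "dz": -3, "spin": 0, "hand": 1}]}}

```text
clock: 5.1
eef_pos: [0.6123, -0.2673, 0.2119]
ee_rot: [3.108, 0.455, 0.001]
force: [-0.4, -0.4, 0.8]
width: 0.0852
grip_force: 0.0
```

Emit:
{"method": "play_rows", "body": {"rows": [{"dx": 0, "dy": 0, "dz": 0, "spin": 0.172, "hand": 0.5}, {"dx": 0, "dy": 0, "dz": 0, "spin": 0.172, "hand": 0.5}, {"dx": 0, "dy": 0, "dz": 0, "spin": 0.172, "hand": 0.5}, {"dx": 0, "dy": 0, "dz": 0, "spin": 0.172, "hand": 0.5}, {"dx": 0, "dy": 0, "dz": 0, "spin": 0.172, "hand": 0.5}, {"dx": 0, "dy": 0, "dz": 0, "spin": 0.172, "hand": 0.5}, {"dx": 0, "dy": 0, "dz": 0, "spin": 0.172, "hand": 0.5}, {"dx": 0, "dy": 0, "dz": 0, "spin": 0.172, "hand": 0.5}, {"dx": 0, "dy": 0, "dz": 0, "spin": 0.172, "hand": 0.5}, {"dx": 0, "dy": 0, "dz": 0, "spin": 0.172, "hand": 0.5}, {"dx": 0, "dy": 0, "dz": 0, "spin": 0, "hand": 0.5}]}}

```text
clock: 6.48
eef_pos: [0.6106, -0.2673, 0.2118]
ee_rot: [-2.375, 2.057, -0.001]
force: [-0.1, -0.2, 0.3]
width: 0.0428
grip_force: 0.0
```

```bash
python3 -c "
from h import *
s,R=st()
print(go(R,s['eef_pos'],[.609,-.2674,.2]))
d=grab('side')
cv2.imwrite('pics/s2.png',cv2.resize(d['pixels'][150:350,250:450],None,fx=3,fy=3,interpolation=cv2.INTER_CUBIC))"
```

```text
q [-0.468  0.467  0.951 -0.     1.723  2.53 ] p [ 0.6106 -0.2673  0.2118] r 0.667 lean 0.02 lean_az 142.7 yaw_y -171.8 yaw_x -81.8 w 0.0428 f [-0.1 -0.2  0.3] g 0.0 t 6.475
[-0.1  1.6 11.8]
```

Emit:
{"method": "play_rows", "body": {"rows": [{"dx": 0, "dy": 1.6, "dz": 45, "spin": 0, "hand": 0.5}, {"dx": 0, "dy": 0, "dz": 45, "spin": 0, "hand": 0.5}, {"dx": 0, "dy": 0, "dz": 40, "spin": 0, "hand": 0.5}, {"dx": 0, "dy": 0, "dz": 25, "spin": 0, "hand": 0.5}, {"dx": 0, "dy": 0, "dz": 10, "spin": 0, "hand": 0.5}, {"dx": 0, "dy": 0, "dz": 0, "spin": 0, "hand": 0.5}]}}

```text
clock: 7.28
eef_pos: [0.6091, -0.2676, 0.047]
ee_rot: [-2.374, 2.057, -0.001]
force: [-0.2, -0.1, -0.1]
width: 0.0427
grip_force: 0.0
```

Emit:
{"method": "play_rows", "body": {"rows": [{"dx": 0, "dy": 0, "dz": 0, "spin": 0, "hand": 0}, {"dx": 0, "dy": 0, "dz": 0, "spin": 0, "hand": 0}, {"dx": 0, "dy": 0, "dz": 0, "spin": 0, "hand": 0}, {"dx": 0, "dy": 0, "dz": 0, "spin": 0, "hand": 0}]}}

```text
clock: 7.78
eef_pos: [0.61, -0.268, 0.0489]
ee_rot: [-2.373, 2.058, -0.006]
force: [0.7, 0.4, 6.2]
width: 0.009
grip_force: 59.4
```

```bash
python3 -c "
from h import *
s,R=st()
d=grab('side')
cv2.imwrite('pics/s3.png',cv2.resize(d['pixels'][150:350,250:450],None,fx=3,fy=3,interpolation=cv2.INTER_CUBIC))"
```

```text
q [-0.469  0.562  1.152 -0.     1.424  2.53 ] p [ 0.61   -0.268   0.0489] r 0.666 lean 0.24 lean_az 151.8 yaw_y -171.9 yaw_x -81.9 w 0.009 f [0.7 0.4 6.2] g 59.4 t 7.775
```

View pics/s3.png

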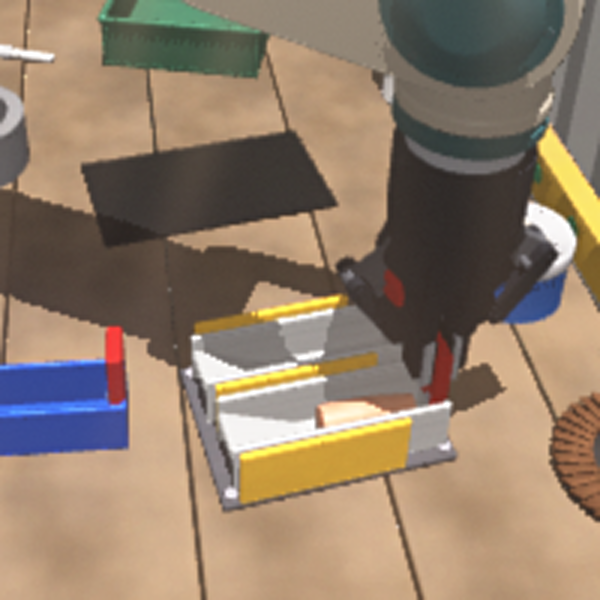

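The grip on the tab at crop (440,365) is clear of the nozzle at (360,410). I lift the pan, carry it across and spin it.

Emit:
{"method": "play_rows", "body": {"rows": [{"dx": 0, "dy": 0, "dz": -8, "spin": 0, "hand": 0}, {"dx": 0, "dy": 0, "dz": -15, "spin": 0, "hand": 0}, {"dx": 0, "dy": 0, "dz": -22, "spin": 0, "hand": 0}, {"dx": 0, "dy": 0, "dz": -30, "spin": 0, "hand": 0}, {"dx": 0, "dy": 0, "dz": -35, "spin": 0, "hand": 0}, {"dx": 0, "dy": 0, "dz": -25, "spin": 0, "hand": 0}, {"dx": 0, "dy": 0, "dz": -15, "spin": 0, "hand": 0}, {"dx": 0, "dy": 0, "dz": 0, "spin": 0, "hand": 0}]}}

```text
clock: 8.82
eef_pos: [0.6093, -0.2676, 0.1982]
ee_rot: [-2.373, 2.058, -0.004]
force: [0.3, 0.2, -2.7]
width: 0.009
grip_force: 58.5
```

```bash
python3 -c "
from h import *
s,R=st()
d=grab('side')
cv2.imwrite('pics/s4.png',cv2.resize(d['pixels'][100:350,230:480],None,fx=2.4,fy=2.4,interpolation=cv2.INTER_CUBIC))"
```

```text
q [-0.469  0.464  0.981 -0.     1.693  2.531] p [ 0.6093 -0.2676  0.1982] r 0.665 lean 0.17 lean_az 152.4 yaw_y -171.9 yaw_x -81.9 w 0.009 f [ 0.3  0.2 -2.7] g 58.5 t 8.825
```

View pics/s4.png

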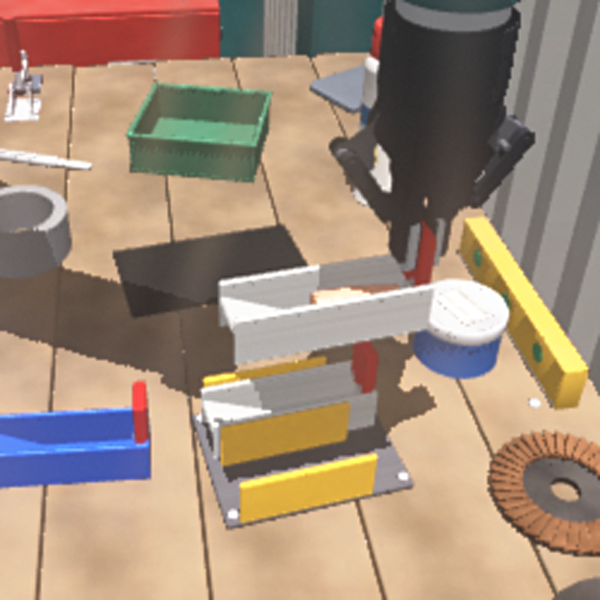

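The pan hangs level from its tab at crop (425,250) with the nozzle in it. The spare pan is still in its bay at (290,400).

Emit:
{"method": "play_rows", "body": {"rows": [{"dx": -20, "dy": 10, "dz": 0, "spin": 0, "hand": 0}, {"dx": -36, "dy": 18, "dz": 0, "spin": 0, "hand": 0}, {"dx": -44, "dy": 22, "dz": 0, "spin": 0, "hand": 0}, {"dx": -44, "dy": 22, "dz": 0, "spin": 0, "hand": 0}, {"dx": -44, "dy": 22, "dz": 0, "spin": 0, "hand": 0}, {"dx": -40, "dy": 20, "dz": 0, "spin": -0.04, "hand": 0}, {"dx": -34, "dy": 16, "dz": 0, "spin": -0.05, "hand": 0}, {"dx": -16, "dy": 7, "dz": 0, "spin": -0.1, "hand": 0}, {"dx": 0, "dy": 0, "dz": 0, "spin": -0.16, "hand": 0}, {"dx": 0, "dy": 0, "dz": 0, "spin": -0.18, "hand": 0}, {"dx": 0, "dy": 0, "dz": 0, "spin": -0.18, "hand": 0}, {"dx": 0, "dy": 0, "dz": 0, "spin": -0.18, "hand": 0}]}}

```text
clock: 10.38
eef_pos: [0.4308, -0.0132, 0.1952]
ee_rot: [3.03, -0.827, -0.003]
force: [0.3, -0.6, -3.9]
width: 0.0092
grip_force: 58.9
```

Emit:
{"method": "play_rows", "body": {"rows": [{"dx": 0, "dy": 0, "dz": 0, "spin": -0.18, "hand": 0}, {"dx": 0, "dy": 0, "dz": 0, "spin": -0.18, "hand": 0}, {"dx": 0, "dy": 0, "dz": 0, "spin": -0.18, "hand": 0}, {"dx": 0, "dy": 0, "dz": 0, "spin": -0.18, "hand": 0}, {"dx": 0, "dy": 0, "dz": 0, "spin": -0.18, "hand": 0}, {"dx": 0, "dy": 0, "dz": 0, "spin": -0.18, "hand": 0}, {"dx": 0, "dy": 0, "dz": 0, "spin": -0.18, "hand": 0}, {"dx": 0, "dy": 0, "dz": 0, "spin": -0.18, "hand": 0}, {"dx": 0, "dy": 0, "dz": 0, "spin": -0.18, "hand": 0}, {"dx": 0, "dy": 0, "dz": 0, "spin": -0.18, "hand": 0}, {"dx": 0, "dy": 0, "dz": 0, "spin": -0.16, "hand": 0}, {"dx": 0, "dy": 0, "dz": 0, "spin": -0.1, "hand": 0}]}}

```text
clock: 11.88
eef_pos: [0.4307, -0.0133, 0.1951]
ee_rot: [-2.271, -2.169, 0.003]
force: [-0.0, -0.2, -2.6]
width: 0.0095
grip_force: 58.9
```

Emit:
{"method": "play_rows", "body": {"rows": [{"dx": 0, "dy": 0, "dz": 0, "spin": -0.02, "hand": 0}, {"dx": 0, "dy": 0, "dz": 0, "spin": 0, "hand": 0}]}}

```text
clock: 12.12
eef_pos: [0.4312, -0.0133, 0.196]
ee_rot: [-2.256, -2.186, 0.001]
force: [0.6, 0.3, -3.7]
width: 0.0092
grip_force: 58.9
```

```bash
python3 -c "
from h import *
s,R=st()
print(go(R,s['eef_pos'],[.4338,-.0081,.2]))"
```

```text
q [-0.116 -0.205  1.714 -0.     1.633 -0.085] p [ 0.4312 -0.0133  0.196 ] r 0.431 lean 0.05 lean_az 29.1 yaw_y -1.8 yaw_x 88.2 w 0.0092 f [ 0.6  0.3 -3.7] g 58.9 t 12.125
[ 5.3  2.5 -4. ]
```

Emit:
{"method": "play_rows", "body": {"rows": [{"dx": 0, "dy": 0, "dz": 0, "spin": -0.12, "hand": 0}, {"dx": 0, "dy": 0, "dz": 0, "spin": -0.07, "hand": 0}, {"dx": 5, "dy": 3.5, "dz": 30, "spin": 0, "hand": 0}, {"dx": 0, "dy": 0, "dz": 40, "spin": 0, "hand": 0}, {"dx": 0, "dy": 0, "dz": 30, "spin": 0, "hand": 0}, {"dx": 0, "dy": 0, "dz": 15, "spin": 0, "hand": 0}, {"dx": 0, "dy": 0, "dz": 10, "spin": 0, "hand": 0}, {"dx": 0, "dy": 0, "dz": 0, "spin": 0, "hand": 0}]}}

```text
clock: 13.12
eef_pos: [0.4344, -0.0079, 0.0719]
ee_rot: [2.036, 2.391, 0.0]
force: [-0.8, 0.3, -3.1]
width: 0.0092
grip_force: 58.9
```

```bash
python3 -c "
from h import *
s,R=st()
print(go(R,s['eef_pos'],[.4338,-.0081,.05]))
d=grab('side')
cv2.imwrite('pics/s5.png',cv2.resize(d['pixels'][120:270,200:400],None,fx=4,fy=4,interpolation=cv2.INTER_CUBIC))"
```

```text
q [-0.103 -0.088  1.866 -0.     1.364 -0.263] p [ 0.4344 -0.0079  0.0719] r 0.435 lean 0.06 lean_az 152.0 yaw_y 9.2 yaw_x 99.2 w 0.0092 f [-0.8  0.3 -3.1] g 58.9 t 13.125
[-0.1 -0.7 21.9]
```

View pics/s5.png

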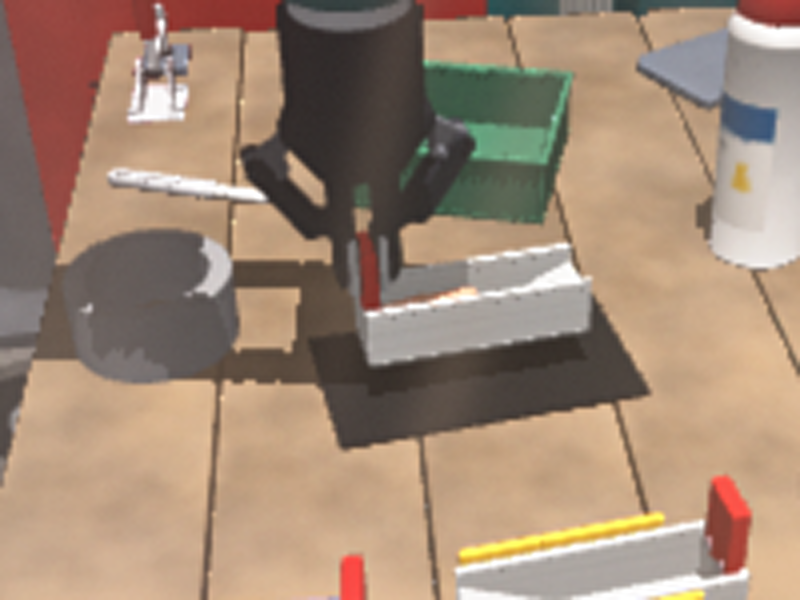

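Emit:
{"method": "play_rows", "body": {"rows": [{"dx": 0, "dy": 0, "dz": 12, "spin": 0, "hand": 0}, {"dx": 0, "dy": 0, "dz": 8, "spin": 0, "hand": 0}, {"dx": 0, "dy": 0, "dz": 3, "spin": 0, "hand": 0}, {"dx": 0, "dy": 0, "dz": 0, "spin": 0, "hand": 0}]}}

```text
clock: 13.68
eef_pos: [0.4342, -0.0079, 0.0485]
ee_rot: [2.036, 2.391, -0.0]
force: [1.0, -0.2, -3.7]
width: 0.0089
grip_force: 58.9
```

Emit:
{"method": "play_rows", "body": {"rows": [{"dx": 0, "dy": 0, "dz": 2, "spin": 0, "hand": 0}, {"dx": 0, "dy": 0, "dz": 0, "spin": 0, "hand": 0}]}}

```text
clock: 13.92
eef_pos: [0.4345, -0.008, 0.0469]
ee_rot: [2.036, 2.391, 0.001]
force: [0.7, -0.3, -2.8]
width: 0.0091
grip_force: 58.8
```

Emit:
{"method": "play_rows", "body": {"rows": [{"dx": 0, "dy": 0, "dz": 1.5, "spin": 0, "hand": 0}, {"dx": 0, "dy": 0, "dz": 0, "spin": 0, "hand": 0}]}}

```text
clock: 14.18
eef_pos: [0.4352, -0.008, 0.0468]
ee_rot: [2.035, 2.39, 0.002]
force: [-3.5, -1.0, 7.9]
width: 0.0091
grip_force: 60.5
```

Emit:
{"method": "play_rows", "body": {"rows": [{"dx": 0, "dy": 0, "dz": 1, "spin": 0, "hand": 0}, {"dx": 0, "dy": 0, "dz": 0, "spin": 0, "hand": 0}]}}

```text
clock: 14.42
eef_pos: [0.4356, -0.0081, 0.0468]
ee_rot: [2.034, 2.389, 0.003]
force: [-4.9, 0.3, 14.7]
width: 0.009
grip_force: 61.4
```

Emit:
{"method": "play_rows", "body": {"rows": [{"dx": 0, "dy": 0, "dz": 0, "spin": 0, "hand": 0.4}, {"dx": 0, "dy": 0, "dz": 0, "spin": 0, "hand": 0.4}, {"dx": 0, "dy": 0, "dz": 0, "spin": 0, "hand": 0.4}, {"dx": 0, "dy": 0, "dz": -20, "spin": 0, "hand": 0.4}, {"dx": 0, "dy": 0, "dz": -40, "spin": 0, "hand": 0.4}, {"dx": 0, "dy": 0, "dz": -50, "spin": -0.1, "hand": 0.4}, {"dx": 0, "dy": 0, "dz": -55, "spin": -0.175, "hand": 0.6}, {"dx": 0, "dy": 0, "dz": -55, "spin": -0.175, "hand": 0.8}, {"dx": 0, "dy": 0, "dz": -55, "spin": -0.175, "hand": 1}, {"dx": 0, "dy": 0, "dz": -55, "spin": -0.175, "hand": 1}, {"dx": 0, "dy": 0, "dz": -55, "spin": -0.175, "hand": 1}, {"dx": 0, "dy": 0, "dz": -50, "spin": -0.175, "hand": 1}]}}

```text
clock: 15.92
eef_pos: [0.4337, -0.0077, 0.4812]
ee_rot: [0.399, 3.114, -0.0]
force: [1.1, 0.0, -0.0]
width: 0.0856
grip_force: 0.0
```

Emit:
{"method": "play_rows", "body": {"rows": [{"dx": 0, "dy": 0, "dz": 0, "spin": -0.175, "hand": 1}, {"dx": 0, "dy": 0, "dz": 0, "spin": -0.175, "hand": 1}, {"dx": 0, "dy": 0, "dz": 0, "spin": -0.175, "hand": 1}, {"dx": 0, "dy": 0, "dz": 0, "spin": -0.071, "hand": 1}, {"dx": 0, "dy": 0, "dz": 0, "spin": 0, "hand": 1}]}}

```text
clock: 16.55
eef_pos: [0.4341, -0.0077, 0.4791]
ee_rot: [-0.523, 3.097, -0.001]
force: [-0.1, 0.1, -0.2]
width: 0.0855
grip_force: 0.0
```

Run:
```python
from h import *
s,R=st()
a=np.radians(9.2)
print(go(R,s['eef_pos'],[.5*np.cos(a),.5*np.sin(a),.5]))
d=grab('top')
cv2.imwrite('pics/t6.png',cv2.resize(d['pixels'][160:280,170:330],None,fx=4,fy=4,interpolation=cv2.INTER_CUBIC))
from sim import *
q=toz(np.array([-.1,1.,2.]),[.5,.5,np.pi],.6)
for n in (4,8,10,12,14,16): run(q,[(.042,.042)]*n,.6)
```

```text
q [-1.030e-01 -9.500e-02  1.046e+00 -1.000e-03  2.190e+00 -2.008e+00] p [ 0.4341 -0.0077  0.4791] r 0.434 lean 0.05 lean_az 143.4 yaw_y 109.2 yaw_x -160.8 w 0.0855 f [-0.1  0.1 -0.2] g 0.0 t 16.55
[-85.   63.3 -20.9]
[0.515 0.12  2.431] [0.5767 0.5681] lean(+radial) -4.28
[0.479 0.12  2.342] [0.5888 0.5924] lean(+radial) -11.46
[0.453 0.12  2.303] [0.5896 0.6102] lean(+radial) -15.18
[0.423 0.12  2.268] [0.5869 0.631 ] lean(+radial) -18.96
[0.388 0.12  2.236] [0.5806 0.6544] lean(+radial) -22.79
[0.35  0.12  2.207] [0.5708 0.6798] lean(+radial) -26.65
```

View pics/t6.png

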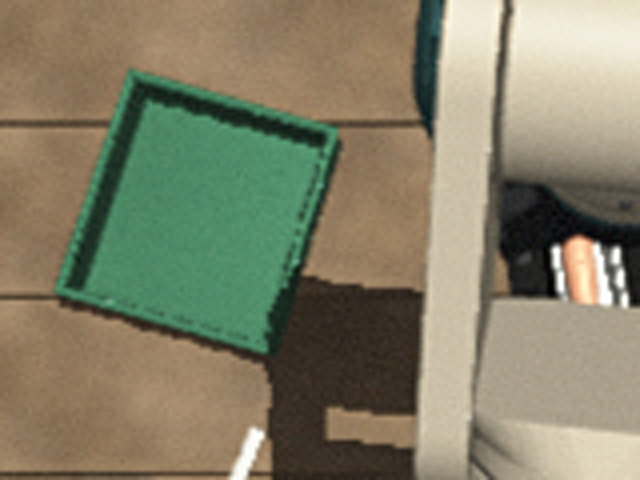

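Only the pan's spout end shows, at crop (590,270), because the arm hides the rest. I continue by making the lean high up and clear of everything.

Emit:
{"method": "play_rows", "body": {"rows": [{"dx": 0, "dy": 0, "dz": 0, "spin": 0.1745, "hand": 1}, {"dx": -36, "dy": 38.5, "dz": -10, "spin": 0, "hand": 1}, {"dx": -36.5, "dy": 38.5, "dz": -11, "spin": 0, "hand": 1}, {"dx": 0, "dy": 0, "dz": 0, "spin": 0, "hand": 1}]}}

```text
clock: 17.1
eef_pos: [0.495, 0.0822, 0.4983]
ee_rot: [0.255, -3.128, 0.0]
force: [-0.8, 0.0, -0.6]
width: 0.0853
grip_force: 0.0
```

```bash
python3 -c "
from h import *
s,R=st();p=s['eef_pos'];print(np.degrees(np.arctan2(p[1],p[0])))"
```

```text
q [ 0.091  0.127  0.78  -0.     2.238 -1.643] p [0.495  0.0822 0.4983] r 0.502 lean 0.16 lean_az 11.0 yaw_y 99.3 yaw_x -170.7 w 0.0853 f [-0.8  0.  -0.6] g 0.0 t 17.1
9.428522380171241
```

Emit:
{"method": "play_rows", "body": {"rows": [{"dx": -42, "dy": 0, "dz": -42, "spin": 0, "hand": 1}, {"dx": -42, "dy": 0, "dz": -42, "spin": 0, "hand": 1}, {"dx": -42, "dy": 0, "dz": -42, "spin": 0, "hand": 1}, {"dx": -42, "dy": 0, "dz": -42, "spin": 0, "hand": 1}, {"dx": -42, "dy": 0, "dz": -42, "spin": 0, "hand": 1}, {"dx": -42, "dy": 0, "dz": -42, "spin": 0, "hand": 1}, {"dx": -42, "dy": 0, "dz": -42, "spin": 0, "hand": 1}, {"dx": -42, "dy": 0, "dz": -42, "spin": 0, "hand": 1}, {"dx": 0, "dy": 0, "dz": 0, "spin": 0, "hand": 1}]}}

```text
clock: 18.23
eef_pos: [0.5792, 0.0938, 0.5877]
ee_rot: [-0.238, 2.96, 0.019]
force: [0.8, 0.5, -0.2]
width: 0.0851
grip_force: 0.0
```

```bash
python3 -c "
from h import *
s,R=st();p=s['eef_pos'];print(np.degrees(np.arctan2(p[1],p[0])),R[2,1])"
```

```text
q [ 0.092  0.488  0.122  0.015  2.359 -1.627] p [0.5792 0.0938 0.5877] r 0.587 lean 9.91 lean_az -171.1 yaw_y 99.2 yaw_x -170.8 w 0.0851 f [ 0.8  0.5 -0.2] g 0.0 t 18.225
9.20137114126385 -0.0008620979964703412
```

Emit:
{"method": "play_rows", "body": {"rows": [{"dx": -42, "dy": 0, "dz": -42, "spin": 0, "hand": 1}, {"dx": -42, "dy": 0, "dz": -42, "spin": 0, "hand": 1}, {"dx": -42, "dy": 0, "dz": -42, "spin": 0, "hand": 1}, {"dx": -42, "dy": 0, "dz": -42, "spin": 0, "hand": 1}, {"dx": -42, "dy": 0, "dz": -42, "spin": 0, "hand": 1}, {"dx": -42, "dy": 0, "dz": -42, "spin": 0, "hand": 1}, {"dx": 0, "dy": 0, "dz": 0, "spin": 0, "hand": 1}]}}

```text
clock: 19.1
eef_pos: [0.5748, 0.0933, 0.6418]
ee_rot: [-0.224, 2.777, 0.039]
force: [0.0, 0.1, -0.0]
width: 0.0851
grip_force: 0.0
```

```bash
python3 -c "
from h import *
s,R=st();p=s['eef_pos'];print(np.degrees(np.arctan2(p[1],p[0])),R[2,1])"
```

```text
q [ 0.085  0.409  0.122  0.033  2.256 -1.621] p [0.5748 0.0933 0.6418] r 0.582 lean 20.41 lean_az -171.0 yaw_y 99.2 yaw_x -170.8 w 0.0851 f [ 0.   0.1 -0. ] g 0.0 t 19.1
9.216615807697428 -0.0010312570318468106
```

Emit:
{"method": "play_rows", "body": {"rows": [{"dx": -42, "dy": 0, "dz": -42, "spin": 0, "hand": 1}, {"dx": -10, "dy": 0, "dz": -10, "spin": 0, "hand": 1}, {"dx": 0, "dy": 0, "dz": 0, "spin": 0, "hand": 1}]}}

```text
clock: 19.48
eef_pos: [0.5708, 0.0926, 0.6549]
ee_rot: [-0.221, 2.741, 0.043]
force: [0.0, -0.2, 0.0]
width: 0.0854
grip_force: 0.0
```

```bash
python3 -c "
from h import *
s,R=st();tz=R[:,2]
t=np.array([.520,.0058,.0105]);print(go(R,s['eef_pos'],t-.1*tz),tz)"
```

```text
q [ 0.083  0.389  0.122  0.037  2.238 -1.62 ] p [0.5708 0.0926 0.6549] r 0.578 lean 22.51 lean_az -170.9 yaw_y 99.2 yaw_x -170.8 w 0.0854 f [ 0.  -0.2  0. ] g 0.0 t 19.475
[305.9 -77.  470.8] [ 0.37810409  0.06039892 -0.92379071]
```

Emit:
{"method": "play_rows", "body": {"rows": [{"dx": 30.6, "dy": -7.7, "dz": 47, "spin": 0, "hand": 1}, {"dx": 30.6, "dy": -7.7, "dz": 47, "spin": 0, "hand": 1}, {"dx": 30.6, "dy": -7.7, "dz": 47, "spin": 0, "hand": 1}, {"dx": 30.6, "dy": -7.7, "dz": 47, "spin": 0, "hand": 1}, {"dx": 30.6, "dy": -7.7, "dz": 47, "spin": 0, "hand": 1}, {"dx": 30.6, "dy": -7.7, "dz": 47, "spin": 0, "hand": 1}, {"dx": 30.6, "dy": -7.7, "dz": 47, "spin": 0, "hand": 1}, {"dx": 30.6, "dy": -7.7, "dz": 47, "spin": 0, "hand": 1}, {"dx": 30.6, "dy": -7.7, "dz": 47, "spin": 0, "hand": 1}, {"dx": 30.6, "dy": -7.7, "dz": 47, "spin": 0, "hand": 1}, {"dx": 0, "dy": 0, "dz": 0, "spin": 0, "hand": 1}]}}

```text
clock: 20.85
eef_pos: [0.4875, 0.0055, 0.1375]
ee_rot: [-0.22, 2.752, 0.045]
force: [-0.2, -0.1, 0.7]
width: 0.0852
grip_force: 0.0
```

```bash
python3 -c "
from h import *
s,R=st();tz=R[:,2]
t=np.array([.520,.0058,.0105]);print(go(R,s['eef_pos'],t))
d=grab('side')
cv2.imwrite('pics/s7.png',cv2.resize(d['pixels'][130:250,240:400],None,fx=5,fy=5,interpolation=cv2.INTER_CUBIC))"
```

```text
q [-0.126 -0.296  1.949  0.119  1.125 -1.889] p [0.4875 0.0055 0.1375] r 0.488 lean 21.89 lean_az -170.5 yaw_y 99.2 yaw_x -170.9 w 0.0852 f [-0.2 -0.1  0.7] g 0.0 t 20.85
[ 17.6  -5.1 129.8]
```

View pics/s7.png

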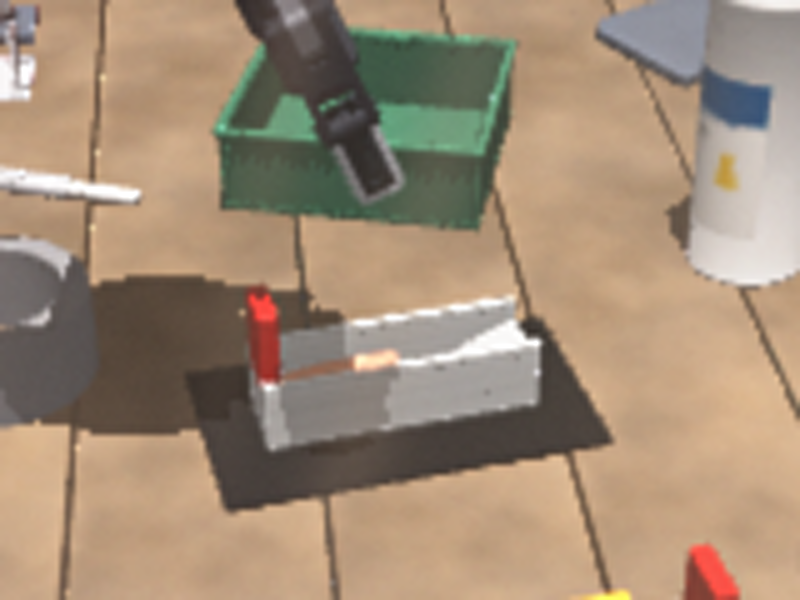

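The pan stands level and centred on the mat, with its tab at crop (262,335) and the nozzle inside at (370,362). The fast descent cost a little lean (21.9° now, so 43.8° of tip), so I go back up to restore it and come down more slowly.

Emit:
{"method": "play_rows", "body": {"rows": [{"dx": -32, "dy": 9, "dz": -46, "spin": 0, "hand": 1}, {"dx": -32, "dy": 9, "dz": -46, "spin": 0, "hand": 1}, {"dx": -32, "dy": 9, "dz": -46, "spin": 0, "hand": 1}, {"dx": -32, "dy": 9, "dz": -46, "spin": 0, "hand": 1}, {"dx": -32, "dy": 9, "dz": -46, "spin": 0, "hand": 1}, {"dx": -32, "dy": 9, "dz": -46, "spin": 0, "hand": 1}, {"dx": -32, "dy": 9, "dz": -46, "spin": 0, "hand": 1}, {"dx": -32, "dy": 9, "dz": -46, "spin": 0, "hand": 1}, {"dx": -32, "dy": 9, "dz": -46, "spin": 0, "hand": 1}, {"dx": 0, "dy": 0, "dz": 0, "spin": 0, "hand": 1}]}}

```text
clock: 22.15
eef_pos: [0.5821, 0.1005, 0.6258]
ee_rot: [-0.222, 2.729, 0.043]
force: [0.0, 0.7, 0.3]
width: 0.0854
grip_force: 0.0
```

```bash
python3 -c "
from h import *
s,R=st();p=s['eef_pos'];print(np.degrees(np.arctan2(p[1],p[0])),R[2,1])"
```

```text
q [ 0.097  0.291  0.337  0.028  2.11  -1.617] p [0.5821 0.1005 0.6258] r 0.591 lean 23.15 lean_az -170.9 yaw_y 99.3 yaw_x -170.7 w 0.0854 f [0.  0.7 0.3] g 0.0 t 22.15
9.797963022575061 -0.0016149362169104418
```

```bash
python3 -c "
from h import *
s,R=st();tz=R[:,2]
t=np.array([.520,.0058,.0105]);print(go(R,s['eef_pos'],t-.1*tz),go(R,s['eef_pos'],t))"
```

```text
q [ 0.097  0.291  0.337  0.028  2.11  -1.617] p [0.5821 0.1005 0.6258] r 0.591 lean 23.15 lean_az -170.9 yaw_y 99.3 yaw_x -170.7 w 0.0854 f [0.  0.7 0.3] g 0.0 t 22.15
[312.3 -82.5 435.8] [312.3 -82.5 535.8]
```

Emit:
{"method": "play_rows", "body": {"rows": [{"dx": 12.3, "dy": -3.5, "dz": 17.8, "spin": 0, "hand": 1}, {"dx": 15, "dy": -4, "dz": 21, "spin": 0, "hand": 1}, {"dx": 15, "dy": -4, "dz": 21, "spin": 0, "hand": 1}, {"dx": 20, "dy": -5, "dz": 28, "spin": 0, "hand": 1}, {"dx": 20, "dy": -5, "dz": 28, "spin": 0, "hand": 1}, {"dx": 25, "dy": -6, "dz": 35, "spin": 0, "hand": 1}, {"dx": 25, "dy": -6, "dz": 35, "spin": 0, "hand": 1}, {"dx": 30, "dy": -8, "dz": 42, "spin": 0, "hand": 1}, {"dx": 30, "dy": -8, "dz": 42, "spin": 0, "hand": 1}, {"dx": 30, "dy": -8, "dz": 42, "spin": 0, "hand": 1}, {"dx": 30, "dy": -8, "dz": 42, "spin": 0, "hand": 1}, {"dx": 30, "dy": -8, "dz": 42, "spin": 0, "hand": 1}]}}

```text
clock: 23.65
eef_pos: [0.4855, 0.0089, 0.1453]
ee_rot: [-0.222, 2.739, 0.042]
force: [0.4, -0.4, 0.2]
width: 0.0854
grip_force: 0.0
```

Emit:
{"method": "play_rows", "body": {"rows": [{"dx": 20, "dy": -6, "dz": 20, "spin": 0, "hand": 1}, {"dx": 10, "dy": -3, "dz": 20, "spin": 0, "hand": 1}, {"dx": 0, "dy": 0, "dz": 0, "spin": 0, "hand": 1}]}}

```text
clock: 24.02
eef_pos: [0.4742, -0.0018, 0.0964]
ee_rot: [-0.221, 2.744, 0.043]
force: [-0.1, 0.4, -0.2]
width: 0.0856
grip_force: 0.0
```

```bash
python3 -c "
from h import *
s,R=st();tz=R[:,2]
t=np.array([.520,.0058,.0105]);print(go(R,s['eef_pos'],t),R[2,1])
d=load('side')
# pan check from last side image: read tab top and spout corner of near wall top
f=lambda x,y,z:w(d,240+x/5-.5,130+y/5-.5,z).round(4)
print('tabtop',f(261,295,.076),'near wall top spout',f(540,342,.040),'near bottom spout',f(540,400,.004),'near bottom tab end',f(268,450,.004),'far wall top spout',f(515,300,.040))"
```

```text
q [-0.151 -0.298  2.038  0.136  1.033 -1.931] p [ 0.4742 -0.0018  0.0964] r 0.474 lean 22.34 lean_az -170.8 yaw_y 99.2 yaw_x -170.8 w 0.0856 f [-0.1  0.4 -0.2] g 0.0 t 24.025
[-10.3   0.2  97.1] -0.0003503246299461707
tabtop [ 0.4351 -0.0048  0.076 ] near wall top spout [ 0.5676 -0.0066  0.04  ] near bottom spout [ 0.569  -0.0054  0.004 ] near bottom tab end [ 0.4336 -0.0299  0.004 ] far wall top spout [0.5611 0.031  0.04  ]
```

Emit:
{"method": "play_rows", "body": {"rows": [{"dx": -10.3, "dy": 0, "dz": 0, "spin": 0, "hand": 1}, {"dx": 0, "dy": 0, "dz": 25, "spin": 0, "hand": 1}, {"dx": 0, "dy": 0, "dz": 30, "spin": 0, "hand": 1}, {"dx": 0, "dy": 0, "dz": 22, "spin": 0, "hand": 1}, {"dx": 0, "dy": 0, "dz": 13, "spin": 0, "hand": 1}, {"dx": 0, "dy": 0, "dz": 7, "spin": 0, "hand": 1}, {"dx": 0, "dy": 0, "dz": 0, "spin": 0, "hand": 1}]}}

```text
clock: 24.9
eef_pos: [0.5218, 0.0055, 0.012]
ee_rot: [-0.222, 2.741, 0.043]
force: [0.2, -0.9, -0.0]
width: 0.0851
grip_force: 0.0
```

```bash
python3 -c "
from h import *
s,R=st();tz=R[:,2]
t=np.array([.520,.0058,.0105]);print(go(R,s['eef_pos'],t),R[2,1])
d=grab('side')
cv2.imwrite('pics/s8.png',cv2.resize(d['pixels'][130:250,240:400],None,fx=5,fy=5,interpolation=cv2.INTER_CUBIC))"
```

```text
q [-0.116 -0.009  1.973  0.145  0.804 -1.93 ] p [0.5218 0.0055 0.012 ] r 0.522 lean 22.47 lean_az -170.9 yaw_y 99.3 yaw_x -170.7 w 0.0851 f [ 0.2 -0.9 -0. ] g 0.0 t 24.9
[2.1 0.6 0.8] -0.001124995374601808
```

View pics/s8.png

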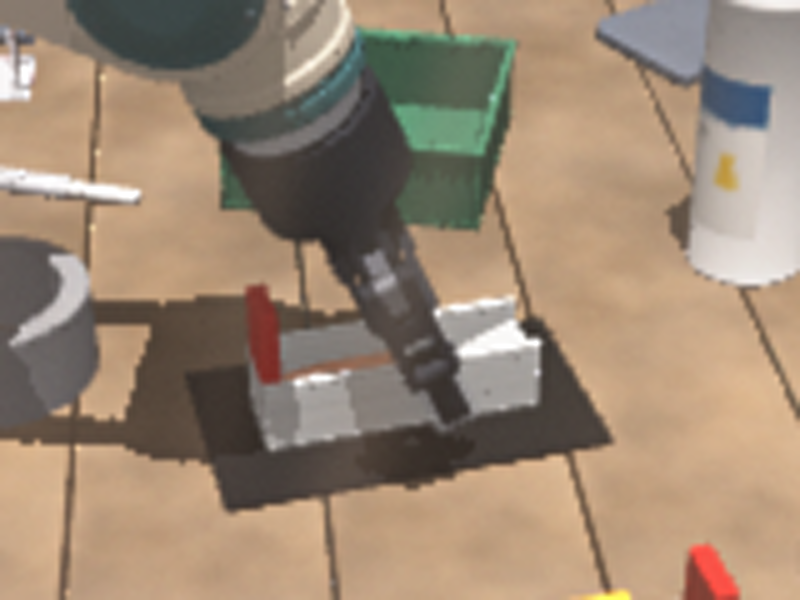

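The fingers straddle the pan near crop (440,390) and the gripper body is clear of the tab at (262,335). I close on the sides.

Emit:
{"method": "play_rows", "body": {"rows": [{"dx": 0, "dy": 0, "dz": 0, "spin": 0, "hand": 0.3}, {"dx": 0, "dy": 0, "dz": 0, "spin": 0, "hand": 0.2}, {"dx": 0, "dy": 0, "dz": 0, "spin": 0, "hand": 0}, {"dx": 0, "dy": 0, "dz": 0, "spin": 0, "hand": 0}, {"dx": 0, "dy": 0, "dz": 0, "spin": 0, "hand": 0}]}}

```text
clock: 25.58
eef_pos: [0.5218, 0.0054, 0.0123]
ee_rot: [-0.222, 2.741, 0.042]
force: [-2.8, 0.7, 5.3]
width: 0.041
grip_force: 61.6
```

```bash
python3 -c "
from h import *
s,R=st();tz=R[:,2];print(R.T@[0,0,.15])"
```

```text
q [-0.117 -0.01   1.973  0.145  0.804 -1.93 ] p [0.5218 0.0054 0.0123] r 0.522 lean 22.51 lean_az -170.9 yaw_y 99.2 yaw_x -170.7 w 0.041 f [-2.8  0.7  5.3] g 61.6 t 25.575
[-0.05743801 -0.00019662 -0.13856708]
```

Emit:
{"method": "play_rows", "body": {"rows": [{"dx": -1.9, "dy": 0, "dz": -4.6, "spin": 0, "hand": 0}, {"dx": -5.7, "dy": 0, "dz": -13.9, "spin": 0, "hand": 0}, {"dx": -9.6, "dy": 0, "dz": -23.1, "spin": 0, "hand": 0}, {"dx": -11.5, "dy": 0, "dz": -27.7, "spin": 0, "hand": 0}, {"dx": -11.5, "dy": 0, "dz": -27.7, "spin": 0, "hand": 0}, {"dx": -5.7, "dy": 0, "dz": -13.9, "spin": 0, "hand": 0}, {"dx": 0, "dy": 0, "dz": 0, "spin": 0, "hand": 0}]}}

```text
clock: 26.45
eef_pos: [0.5218, 0.0055, 0.1327]
ee_rot: [-0.222, 2.74, 0.042]
force: [0.4, 0.4, -4.0]
width: 0.0409
grip_force: 60.9
```

```bash
python3 -c "
from h import *
s,R=st();tz=R[:,2];print(go(R,s['eef_pos'],[.578,.2643,.13]))
d=grab('side')
cv2.imwrite('pics/s9.png',cv2.resize(d['pixels'][100:250,230:430],None,fx=4,fy=4,interpolation=cv2.INTER_CUBIC))"
```

```text
q [-0.116 -0.191  1.874  0.118  1.081 -1.884] p [0.5218 0.0055 0.1327] r 0.522 lean 22.55 lean_az -171.0 yaw_y 99.2 yaw_x -170.7 w 0.0409 f [ 0.4  0.4 -4. ] g 60.9 t 26.45
[-88.8 246.4  39.3]
```

View pics/s9.png

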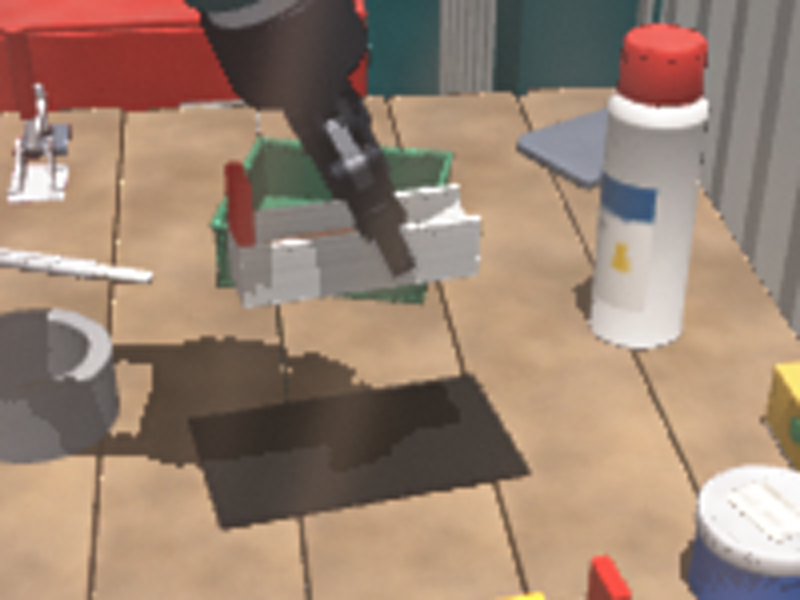

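The pan is held level by its sides with the nozzle in it. I carry it over the bin. The picture allowance is used up (I overran it by one), so from here I check by numbers only.

Emit:
{"method": "play_rows", "body": {"rows": [{"dx": -5.5, "dy": 15.4, "dz": 2.4, "spin": 0, "hand": 0}, {"dx": -11.1, "dy": 30.8, "dz": 4.9, "spin": 0, "hand": 0}, {"dx": -13.3, "dy": 37, "dz": 5.9, "spin": 0, "hand": 0}, {"dx": -14.4, "dy": 40, "dz": 6.4, "spin": 0, "hand": 0}, {"dx": -14.4, "dy": 40, "dz": 6.4, "spin": 0, "hand": 0}, {"dx": -13.3, "dy": 37, "dz": 5.9, "spin": 0, "hand": 0}, {"dx": -11.1, "dy": 30.8, "dz": 4.9, "spin": 0, "hand": 0}, {"dx": -5.5, "dy": 15.4, "dz": 2.5, "spin": 0, "hand": 0}, {"dx": 0, "dy": 0, "dz": 0, "spin": 0, "hand": 0}]}}

```text
clock: 27.62
eef_pos: [0.5769, 0.2645, 0.1274]
ee_rot: [-0.224, 2.744, 0.042]
force: [-0.3, 0.4, -2.9]
width: 0.0412
grip_force: 61.2
```

```bash
python3 -c "
from h import *
s,R=st();tz=R[:,2];print(go(R,s['eef_pos'],[.578,.2643,.096]))"
```

```text
q [ 0.414  0.151  1.548 -0.11   1.068 -1.285] p [0.5769 0.2645 0.1274] r 0.635 lean 22.31 lean_az -170.9 yaw_y 99.3 yaw_x -170.6 w 0.0412 f [-0.3  0.4 -2.9] g 61.2 t 27.625
[11.  -0.3 29.4]
```

Emit:
{"method": "play_rows", "body": {"rows": [{"dx": 3, "dy": 0, "dz": 9, "spin": 0, "hand": 0}, {"dx": 5, "dy": 0, "dz": 12, "spin": 0, "hand": 0}, {"dx": 3, "dy": 0, "dz": 8.4, "spin": 0, "hand": 0}, {"dx": 0, "dy": 0, "dz": 0, "spin": 0.08, "hand": 0}, {"dx": 0, "dy": 0, "dz": 0, "spin": 0.16, "hand": 0}, {"dx": 0, "dy": 0, "dz": 0, "spin": 0.16, "hand": 0}, {"dx": 0, "dy": 0, "dz": 0, "spin": 0.16, "hand": 0}, {"dx": 0, "dy": 0, "dz": 0, "spin": 0.16, "hand": 0}, {"dx": 0, "dy": 0, "dz": 0, "spin": 0.16, "hand": 0}, {"dx": 0, "dy": 0, "dz": 0, "spin": 0.16, "hand": 0}, {"dx": 0, "dy": 0, "dz": 0, "spin": 0.16, "hand": 0}, {"dx": 0, "dy": 0, "dz": 0, "spin": 0.16, "hand": 0}]}}

```text
clock: 29.12
eef_pos: [0.5783, 0.264, 0.0968]
ee_rot: [1.604, 2.335, 0.386]
force: [0.7, 0.4, -2.5]
width: 0.0409
grip_force: 61.3
```

```bash
python3 -c "
from h import *
s,R=st()"
```

```text
q [ 0.412  0.185  1.574 -0.114  1.006  0.088] p [0.5783 0.264  0.0968] r 0.636 lean 22.40 lean_az -171.0 yaw_y 22.0 yaw_x 110.1 w 0.0409 f [ 0.7  0.4 -2.5] g 61.3 t 29.125
```

Emit:
{"method": "play_rows", "body": {"rows": [{"dx": 0, "dy": 0, "dz": 0, "spin": 0.16, "hand": 0}, {"dx": 0, "dy": 0, "dz": 0, "spin": 0.16, "hand": 0}, {"dx": 0, "dy": 0, "dz": 0, "spin": 0.16, "hand": 0}, {"dx": 0, "dy": 0, "dz": 0, "spin": 0.16, "hand": 0}, {"dx": 0, "dy": 0, "dz": 0, "spin": 0.16, "hand": 0}, {"dx": 0, "dy": 0, "dz": 0, "spin": 0.16, "hand": 0}, {"dx": 0, "dy": 0, "dz": 0, "spin": 0.16, "hand": 0}, {"dx": 0, "dy": 0, "dz": 0, "spin": 0.16, "hand": 0}, {"dx": 0, "dy": 0, "dz": 0, "spin": 0.16, "hand": 0}, {"dx": 0, "dy": 0, "dz": 0, "spin": 0.16, "hand": 0}, {"dx": 0, "dy": 0, "dz": 0, "spin": 0.12, "hand": 0}, {"dx": 0, "dy": 0, "dz": 0, "spin": 0.06, "hand": 0}]}}

```text
clock: 30.62
eef_pos: [0.5784, 0.264, 0.097]
ee_rot: [-3.042, -0.244, -0.603]
force: [0.4, -0.4, -2.7]
width: 0.0411
grip_force: 61.1
```

Emit:
{"method": "play_rows", "body": {"rows": [{"dx": 0, "dy": 0, "dz": 0, "spin": 0, "hand": 0}, {"dx": 0, "dy": 0, "dz": 0, "spin": 0, "hand": 0}, {"dx": 0, "dy": 0, "dz": 0, "spin": 0, "hand": 0}, {"dx": 0, "dy": 0, "dz": 0, "spin": 0, "hand": 0}, {"dx": 0, "dy": 0, "dz": 0, "spin": 0, "hand": 0}, {"dx": 0, "dy": 0, "dz": 0, "spin": 0, "hand": 0}, {"dx": 0, "dy": 0, "dz": 0, "spin": 0, "hand": 0}, {"dx": 0, "dy": 0, "dz": 0, "spin": 0, "hand": 0}]}}

```text
clock: 31.62
eef_pos: [0.5785, 0.2645, 0.0975]
ee_rot: [-3.042, -0.249, -0.604]
force: [0.6, 0.1, -1.6]
width: 0.0414
grip_force: 61.2
```

```bash
cat > noz.py <<'E'
from h import *
def copper(n):
    d=grab(n); hsv=cv2.cvtColor(d['pixels'],cv2.COLOR_BGR2HSV)
    m=((hsv[...,0]>=4)&(hsv[...,0]<=14)&(hsv[...,1]>70)&(hsv[...,1]<190)&(hsv[...,2]>110))
    vs,us=np.where(m&(d['range_z']>0)); P=np.array([w(d,u,v) for u,v in zip(us,vs)]) if len(us) else np.zeros((0,3))
    k=(P[:,0]>.38)&(P[:,0]<.68)&(P[:,1]>-.1)&(P[:,1]<.4)&(P[:,2]>.008)&(P[:,2]<.25)
    print(n,k.sum(),P[k].mean(0).round(3) if k.any() else '',P[k].min(0).round(3) if k.any() else '',P[k].max(0).round(3) if k.any() else '')
if __name__=='__main__':
    st();copper('top');copper('side')
E
python3 noz.py
```

```text
q [ 0.413  0.184  1.573 -0.114  1.006  1.863] p [0.5785 0.2645 0.0975] r 0.636 lean 22.45 lean_az -170.9 yaw_y -80.7 yaw_x 9.4 w 0.0414 f [ 0.6  0.1 -1.6] g 61.2 t 31.625
top 8 [0.613 0.262 0.154] [0.593 0.213 0.008] [0.631 0.289 0.202]
side 1 [0.679 0.128 0.172] [0.679 0.128 0.172] [0.679 0.128 0.172]
```

Run:
```python
from h import *
for n in('top','side'):
    d=load(n); hsv=cv2.cvtColor(d['pixels'],cv2.COLOR_BGR2HSV)
    vs,us=np.where(d['range_z']>0); P=np.array([w(d,u,v) for u,v in zip(us,vs)])
    c,s=np.cos(np.radians(-16)),np.sin(np.radians(-16)); q=P[:,:2]-[.507,.2525]; a=q@[c,s]; b=q@[-s,c]
    inb=(abs(a)<.063)&(abs(b)<.058)&(P[:,2]<.045)
    k=inb&(P[:,2]>.012)
    print(n,inb.sum(),k.sum())
    if k.any():
        print(P[k].mean(0).round(3),P[k].min(0).round(3),P[k].max(0).round(3),np.median(hsv[vs[k],us[k]],axis=0))
    H=hsv[vs[inb],us[inb]]
    ng=inb.copy();ng[inb]=(H[:,0]<40)|(H[:,0]>110)
    print('nongreen',ng.sum(),P[ng].mean(0).round(3) if ng.any() else '',np.median(hsv[vs[ng],us[ng]],axis=0) if ng.any() else '')
```

```text
Still running in the background as job /tmp/bash_jobs.1000/adaee5d9026c (pid 1715). You'll get a notice when it ends.
```

```bash
kill -- -$(cat /tmp/bash_jobs.1000/adaee5d9026c/pid)
cat > bin.py <<'E'
from h import *
def cloud(d):
    R=cv2.Rodrigues(np.asarray(d['rvec'],float))[0]; t=np.asarray(d['tvec'],float).reshape(3); Z=d['range_z']
    v,u=np.mgrid[:400,:640]; ray=np.stack([u,v,np.ones_like(u)],-1)@np.linalg.inv(d['intrinsics']).T
    return (ray*Z[...,None]-t)@R
def binlook(n,d):
    hsv=cv2.cvtColor(d['pixels'],cv2.COLOR_BGR2HSV); P=cloud(d)
    c,s=np.cos(np.radians(-16)),np.sin(np.radians(-16)); q=P[...,:2]-[.507,.2525]; a=q@[c,s]; b=q@[-s,c]
    inb=(abs(a)<.063)&(abs(b)<.058)&(P[...,2]<.045)&(d['range_z']>0)
    for nm,k in(('high',inb&(P[...,2]>.012)),('nongreen',inb&((hsv[...,0]<40)|(hsv[...,0]>110)))):
        print(n,nm,inb.sum(),k.sum(),*( [P[k].mean(0).round(3),P[k].min(0).round(3),P[k].max(0).round(3),np.median(hsv[k],axis=0)] if k.any() else []))
if __name__=='__main__':
    for n in('top','side'): binlook(n,dict(load(n)))
E
timeout 60 python3 bin.py
```

```text
top high 729 1 [0.488 0.206 0.019] [0.488 0.206 0.019] [0.488 0.206 0.019] [ 57.  59. 135.]
top nongreen 729 20 [0.468 0.251 0.002] [ 0.442  0.242 -0.003] [0.502 0.265 0.007] [ 23.   47.  147.5]
side high 248 0
side nongreen 248 97 [ 0.525  0.285 -0.004] [ 0.453  0.213 -0.673] [0.578 0.32  0.006] [32. 47. 83.]
```

```bash
cat > look.py <<'E'
from bin import *
for n in('top','side'):
    d=manip.get_image(n); P=cloud(d); hsv=cv2.cvtColor(d['pixels'],cv2.COLOR_BGR2HSV).astype(int); H,S,V=hsv[...,0],hsv[...,1],hsv[...,2]
    box=(P[...,0]>.4)&(P[...,0]<.7)&(P[...,1]>.16)&(P[...,1]<.38)&(P[...,2]>.01)&(P[...,2]<.26)&(d['range_z']>0)
    for nm,k in(('red',((H<5)|(H>174))&(S>150)),('copper',(H>4)&(H<16)&(S>60)&(S<200)&(V>60)),('alu',(S<40)&(V>110))):
        k=k&box; print(n,nm,k.sum(),*([P[k].mean(0).round(3),np.percentile(P[k],3,0).round(3),np.percentile(P[k],97,0).round(3)] if k.any() else []))
        if nm=='copper' and k.any(): print(np.argwhere(k)[:25].tolist())
        if nm=='alu' and k.sum()>30:
            q=P[k]; u,sv,vt=np.linalg.svd(q-q.mean(0),full_matrices=False); print(' main axis',vt[0].round(3),sv.round(3))
    binlook(n,d)
f=[manip.get_state()['force'][2] for _ in range(3)];print(f)
E
timeout 60 python3 look.py
```

```text
top red 132 [0.606 0.269 0.195] [0.591 0.255 0.176] [0.624 0.283 0.207]
top copper 14 [0.588 0.242 0.155] [0.514 0.194 0.052] [0.632 0.289 0.193]
[[154, 206], [155, 215], [157, 198], [157, 211], [158, 211], [163, 197], [167, 198], [176, 220], [178, 223], [178, 226], [179, 234], [181, 235], [182, 235], [221, 239]]
top alu 251 [0.614 0.261 0.155] [0.546 0.201 0.112] [0.648 0.293 0.195]
 main axis [-0.638 -0.587  0.499] [0.679 0.432 0.206]
top high 729 5 [0.488 0.204 0.017] [0.483 0.203 0.012] [0.49  0.205 0.023] [ 28.  71. 144.]
top nongreen 729 24 [0.471 0.243 0.005] [ 0.442  0.203 -0.005] [0.502 0.265 0.023] [ 24.   47.  146.5]
side red 37 [0.604 0.255 0.197] [0.592 0.248 0.181] [0.618 0.274 0.206]
side copper 7 [0.523 0.224 0.194] [0.496 0.215 0.108] [0.576 0.231 0.248]
[[83, 312], [87, 311], [93, 308], [93, 312], [97, 312], [129, 337], [131, 338]]
side alu 771 [0.583 0.25  0.133] [0.508 0.208 0.075] [0.637 0.286 0.252]
 main axis [ 0.37  -0.065  0.927] [1.149 0.952 0.523]
side high 251 0
side nongreen 251 102 [ 0.526  0.284 -0.004] [ 0.453  0.209 -0.674] [0.577 0.321 0.007] [32. 47. 83.]
[np.float64(-1.699941331865321), np.float64(-1.699941331865321), np.float64(-1.699941331865321)]
```

```bash
timeout 100 python3 -c "
from h import *
f=[]
for i in range(12):
    d=manip.get_image('top'); f.append(manip.get_state()['force'][2])
print(np.round(f,2),np.mean(f))
# raw BGR sample over the bin area, coarse
p=d['pixels'].astype(int); rg=p[...,2]-p[...,1]
sub=rg[170:255,180:260]
for r in range(0,85,3): print(''.join('#' if x>30 else '+' if x>15 else '.' if x>0 else ' ' for x in sub[r,::1]))
"
```

```text
[-3.39 -1.89 -1.81 -1.86 -0.9  -2.76 -2.19 -2.09 -2.42 -1.96 -1.92 -2.05] -2.103772287434921
++++++++++++++++++.  .    ..   .   .. .+++++++++++++++++++++++++++++++++++++++++
++++++++++++++++++. . . .  .........   .++++++++++++++++++++++++++++++++++++++++
+++++++++++++++++...   ..........       ++++++++++++++++++++++++++++++++++++++++
++++++++++++++     .............+.         ..... .  ...+++++++++++++++++++++++++
++++++++++.........................          .  .      +++++++++++++++++++++++++
+++++...............................             . . . .+#++++++++++++++++++++++
.....................................              .           .++++#+++++++++++
......................................                                     ++.++
........................................                                   +++++
.........................................                                  .++++
...........................................                               .+++++
............................................                             .++++++
...................................
[... 641 characters left out ...]
                .........+........  .+++++++++++++++
...........                                  .................. .+++++++++++++++
.............                                 ...................+++++++++++++++
........................                   .......................++++++++++++++
...........................++....  ................................+++++++++++++
......................+++++++++.....................................++++++++++++
.................+++++++++............................................++++++++++
.................++...................................................++++++++++
........................................................................++++++++
```

The top view shows a copper end at pixel (240,222), at about (0.488, 0.204, 0.02). That is inside the bin and matches the nozzle's height, and the measured weight on the tool has dropped as well. I spin back to level.

Emit:
{"method": "play_rows", "body": {"rows": [{"dx": 0, "dy": 0, "dz": 0, "spin": -0.08, "hand": 0}, {"dx": 0, "dy": 0, "dz": 0, "spin": -0.16, "hand": 0}, {"dx": 0, "dy": 0, "dz": 0, "spin": -0.17, "hand": 0}, {"dx": 0, "dy": 0, "dz": 0, "spin": -0.17, "hand": 0}, {"dx": 0, "dy": 0, "dz": 0, "spin": -0.17, "hand": 0}, {"dx": 0, "dy": 0, "dz": 0, "spin": -0.17, "hand": 0}, {"dx": 0, "dy": 0, "dz": 0, "spin": -0.17, "hand": 0}, {"dx": 0, "dy": 0, "dz": 0, "spin": -0.17, "hand": 0}, {"dx": 0, "dy": 0, "dz": 0, "spin": -0.17, "hand": 0}, {"dx": 0, "dy": 0, "dz": 0, "spin": -0.17, "hand": 0}, {"dx": 0, "dy": 0, "dz": 0, "spin": -0.17, "hand": 0}, {"dx": 0, "dy": 0, "dz": 0, "spin": -0.17, "hand": 0}]}}

```text
clock: 33.92
eef_pos: [0.5786, 0.2645, 0.0976]
ee_rot: [1.39, 2.448, 0.349]
force: [0.8, 0.8, -2.4]
width: 0.0413
grip_force: 61.5
```

Emit:
{"method": "play_rows", "body": {"rows": [{"dx": 0, "dy": 0, "dz": 0, "spin": -0.17, "hand": 0}, {"dx": 0, "dy": 0, "dz": 0, "spin": -0.17, "hand": 0}, {"dx": 0, "dy": 0, "dz": 0, "spin": -0.17, "hand": 0}, {"dx": 0, "dy": 0, "dz": 0, "spin": -0.17, "hand": 0}, {"dx": 0, "dy": 0, "dz": 0, "spin": -0.17, "hand": 0}, {"dx": 0, "dy": 0, "dz": 0, "spin": -0.17, "hand": 0}, {"dx": 0, "dy": 0, "dz": 0, "spin": -0.12, "hand": 0}, {"dx": 0, "dy": 0, "dz": 0, "spin": -0.06, "hand": 0}, {"dx": 0, "dy": 0, "dz": 0, "spin": 0, "hand": 0}]}}

```text
clock: 35.05
eef_pos: [0.5786, 0.2645, 0.0976]
ee_rot: [-0.221, 2.742, 0.043]
force: [-0.7, -0.0, -2.7]
width: 0.0412
grip_force: 61.6
```

```bash
timeout 60 python3 -c "
from h import *
s,R=st();p=s['eef_pos']
print(R[2,1],go(R,p,[.578,.2643,.135]),go(R,p+[0,0,.135-p[2]],[.5215,.0053,.135]))"
```

```text
q [ 0.413  0.184  1.573 -0.114  1.006 -1.276] p [0.5786 0.2645 0.0976] r 0.636 lean 22.46 lean_az -170.9 yaw_y 99.2 yaw_x -170.8 w 0.0412 f [-0.7 -0.  -2.7] g 61.6 t 35.05
-0.0007209209501294993 [-13.7  -0.1 -34.8] [  90.5 -246.7  -37.2]
```

Emit:
{"method": "play_rows", "body": {"rows": [{"dx": -6, "dy": 0, "dz": -15, "spin": 0, "hand": 0}, {"dx": -7.7, "dy": 0, "dz": -19.8, "spin": 0, "hand": 0}, {"dx": 5.6, "dy": -15.4, "dz": -2.3, "spin": 0, "hand": 0}, {"dx": 11.3, "dy": -30.8, "dz": -4.6, "spin": 0, "hand": 0}, {"dx": 13.6, "dy": -37, "dz": -5.6, "spin": 0, "hand": 0}, {"dx": 14.7, "dy": -40, "dz": -6, "spin": 0, "hand": 0}, {"dx": 14.7, "dy": -40, "dz": -6, "spin": 0, "hand": 0}, {"dx": 13.6, "dy": -37, "dz": -5.6, "spin": 0, "hand": 0}, {"dx": 11.3, "dy": -30.8, "dz": -4.6, "spin": 0, "hand": 0}, {"dx": 5.6, "dy": -15.4, "dz": -2.3, "spin": 0, "hand": 0}, {"dx": 0, "dy": 0, "dz": 0, "spin": 0, "hand": 0}]}}

```text
clock: 36.42
eef_pos: [0.5203, 0.004, 0.1344]
ee_rot: [-0.218, 2.742, 0.042]
force: [0.2, 0.6, -1.5]
width: 0.0413
grip_force: 61.4
```

```bash
timeout 60 python3 - <<'E'
from bin import *
s,R=st();p=s['eef_pos']
print(R[2,1],go(R,p,[.521,.0053,.02]),go(R,p,[.521,.0053,.0123]))
for n in('top','side'):
    d=manip.get_image(n);binlook(n,d);P=cloud(d);k=P[...,2]
    hsv=cv2.cvtColor(d['pixels'],cv2.COLOR_BGR2HSV).astype(int);H,S,V=[hsv[...,i] for i in range(3)]
    m=(S<40)&(V>110)&(abs(P[...,0]-.497)<.1)&(abs(P[...,1])<.06)&(P[...,2]>.06)&(P[...,2]<.2)
    if n=='side':
        b=P[m]; n_=((b-[.4973,.0018,0])@[-.987,-.16,0])
        for lo in (-65,-50,-35,15,30,45):
            q=b[(n_>lo/1e3)&(n_<(lo+15)/1e3)]; print(lo,len(q),np.percentile(q[:,2],[3,97]).round(4) if len(q) else '')
E
```

```text
q [-0.119 -0.196  1.874  0.117  1.088 -1.884] p [0.5203 0.004  0.1344] r 0.52 lean 22.42 lean_az -171.1 yaw_y 99.1 yaw_x -170.9 w 0.0413 f [ 0.2  0.6 -1.5] g 61.4 t 36.425
-0.0010666997939307345 [ 42.8   1.3 106.1] [ 45.8   1.4 113.2]
top high 1959 148 [0.465 0.214 0.023] [0.432 0.2   0.012] [0.549 0.269 0.032] [ 14.   96.5 250. ]
top nongreen 1959 167 [0.465 0.214 0.021] [ 0.431  0.2   -0.003] [0.496 0.229 0.032] [ 14.  95. 248.]
side high 8 0
side nongreen 8 5 [ 0.466  0.224 -0.158] [ 0.46   0.206 -0.669] [ 0.489  0.267 -0.02 ] [ 14.  80. 102.]
-65 152 [0.1285 0.164 ]
-50 152 [0.1291 0.1638]
-35 81 [0.1289 0.1646]
15 156 [0.1294 0.1637]
30 158 [0.129  0.1641]
45 136 [0.1289 0.1644]
```

The nozzle lies in the bin at about (0.465, 0.214), and the pan is level: its wall heights agree to about 1 mm from end to end. I set it down.

Emit:
{"method": "play_rows", "body": {"rows": [{"dx": 6, "dy": 1.3, "dz": 15, "spin": 0, "hand": 0}, {"dx": 11, "dy": 0, "dz": 27, "spin": 0, "hand": 0}, {"dx": 11, "dy": 0, "dz": 27, "spin": 0, "hand": 0}, {"dx": 8, "dy": 0, "dz": 20, "spin": 0, "hand": 0}, {"dx": 4.8, "dy": 0, "dz": 12, "spin": 0, "hand": 0}, {"dx": 2, "dy": 0, "dz": 5, "spin": 0, "hand": 0}, {"dx": 1.8, "dy": 0, "dz": 4.5, "spin": 0, "hand": 0}, {"dx": 0, "dy": 0, "dz": 0, "spin": 0, "hand": 0}]}}

```text
clock: 37.52
eef_pos: [0.522, 0.0068, 0.0159]
ee_rot: [-0.222, 2.741, 0.042]
force: [-0.6, -0.2, -2.5]
width: 0.0411
grip_force: 61.4
```

Emit:
{"method": "play_rows", "body": {"rows": [{"dx": 0.6, "dy": 0, "dz": 1.5, "spin": 0, "hand": 0}, {"dx": 0, "dy": 0, "dz": 0, "spin": 0, "hand": 0}]}}

```text
clock: 37.78
eef_pos: [0.522, 0.0068, 0.0143]
ee_rot: [-0.222, 2.741, 0.042]
force: [1.1, 0.1, -2.1]
width: 0.0411
grip_force: 61.4
```

Emit:
{"method": "play_rows", "body": {"rows": [{"dx": 0.6, "dy": -1, "dz": 1.5, "spin": 0, "hand": 0}, {"dx": 0, "dy": 0, "dz": 0, "spin": 0, "hand": 0}]}}

```text
clock: 38.02
eef_pos: [0.522, 0.0058, 0.0124]
ee_rot: [-0.222, 2.742, 0.043]
force: [-0.3, -0.4, -2.5]
width: 0.0409
grip_force: 61.5
```

Emit:
{"method": "play_rows", "body": {"rows": [{"dx": 0.4, "dy": 0, "dz": 1, "spin": 0, "hand": 0}, {"dx": 0, "dy": 0, "dz": 0, "spin": 0, "hand": 0}]}}

```text
clock: 38.28
eef_pos: [0.5229, 0.0058, 0.0123]
ee_rot: [-0.222, 2.74, 0.042]
force: [-0.9, -0.3, 4.2]
width: 0.041
grip_force: 62.1
```

Emit:
{"method": "play_rows", "body": {"rows": [{"dx": 0, "dy": 0, "dz": 0, "spin": 0, "hand": 0.7}, {"dx": 0, "dy": 0, "dz": 0, "spin": 0, "hand": 0.9}, {"dx": 0, "dy": 0, "dz": 0, "spin": 0, "hand": 0.9}, {"dx": 0, "dy": 0, "dz": 0, "spin": 0, "hand": 0.9}, {"dx": 0, "dy": 0, "dz": -10, "spin": 0, "hand": 0.9}, {"dx": 0, "dy": 0, "dz": -25, "spin": 0, "hand": 0.9}, {"dx": 0, "dy": 0, "dz": -40, "spin": 0, "hand": 0.9}, {"dx": 0, "dy": 0, "dz": -40, "spin": 0, "hand": 0.9}, {"dx": -20, "dy": 0, "dz": -40, "spin": 0, "hand": 0.9}, {"dx": -20, "dy": 0, "dz": -30, "spin": 0, "hand": 0.9}, {"dx": 0, "dy": 0, "dz": 0, "spin": 0, "hand": 0.9}]}}

```text
clock: 39.65
eef_pos: [0.4901, 0.0005, 0.202]
ee_rot: [-0.222, 2.735, 0.04]
force: [-0.3, -0.2, 0.4]
width: 0.0772
grip_force: 0.0
```

```bash
timeout 60 python3 - <<'E'
from bin import *
s,R=st()
d=manip.get_image('top');binlook('top',d);P=cloud(d)
d=manip.get_image('side');P=cloud(d)
hsv=cv2.cvtColor(d['pixels'],cv2.COLOR_BGR2HSV).astype(int);H,S,V=[hsv[...,i] for i in range(3)]
m=(S<40)&(V>90)&(abs(P[...,0]-.497)<.1)&(abs(P[...,1])<.05)&(P[...,2]>.006)&(P[...,2]<.06)
b=P[m]; a=(b-[.496,.0018,0])@[.987,.16,0]; c=(b-[.496,.0018,0])@[-.16,.987,0]
print('pan along',np.percentile(a,[1,99]).round(4),'across',np.percentile(c,[1,99]).round(4))
for lo in range(-65,60,20):
    q=b[(a>lo/1e3)&(a<(lo+20)/1e3)]; print(lo,len(q),np.percentile(q[:,2],[3,97]).round(4) if len(q) else '')
r=((H<5)|(H>174))&(S>150)&(P[...,2]>.03)&(P[...,2]<.3)&(P[...,0]>.4)&(P[...,0]<.75)
n,l,st_,c_=cv2.connectedComponentsWithStats(r.astype(np.uint8))
for i in range(1,n):
    if st_[i,4]>8: print(P[l==i].mean(0).round(3),P[l==i].max(0).round(3))
E
```

```text
q [-0.139 -0.348  1.862  0.118  1.247 -1.888] p [0.4901 0.0005 0.202 ] r 0.49 lean 22.84 lean_az -171.2 yaw_y 99.2 yaw_x -170.7 w 0.0772 f [-0.3 -0.2  0.4] g 0.0 t 39.65
top high 1953 143 [0.465 0.213 0.023] [0.432 0.199 0.013] [0.491 0.224 0.031] [ 14.  96. 251.]
top nongreen 1953 167 [0.465 0.215 0.02 ] [ 0.432  0.199 -0.006] [0.497 0.229 0.031] [ 14.  95. 248.]
pan along [-0.0657  0.0681] across [-0.0259  0.0185]
-65 118 [0.008  0.0411]
-45 189 [0.0073 0.042 ]
-25 178 [0.0086 0.0424]
-5 173 [0.008  0.0419]
15 172 [0.008  0.0419]
35 176 [0.0082 0.0413]
55 124 [0.0098 0.0416]
[0.699 0.106 0.194] [0.727 0.148 0.209]
[0.716 0.134 0.206] [0.725 0.148 0.208]
[ 0.437 -0.019  0.065] [0.442 0.001 0.078]
[ 0.599 -0.225  0.069] [ 0.605 -0.204  0.08 ]
[ 0.418 -0.253  0.064] [ 0.423 -0.232  0.075]
```

The pan is level and centred on the mat, the nozzle is in the bin, and the spare pan and the can are in place. The robot is clear, so I hand the job in.

```bash
python3 -c "
from plant import manip
print(manip.sign_off())"
```

```text
the job is handed in; nothing more can be done
None
```

The job is handed in at about 40 s: the nozzle was tipped into the green bin at about 45° and the pan is back level on the middle of the mat, released; I viewed 11 pictures instead of the 10 allowed and did not re-check the tin after the first images.

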